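Take the brittle lid off the cool box

ROBOT

A 7-joint arm with a two-finger parallel gripper is mounted at the origin on the work surface. World frame = base frame: x ahead of the robot, y to its left, z up, the work surface at z = 0. Lengths are in m, angles in rad, forces in N, time in s.
With the tool pointing down it reaches from about 0.425 to 0.95 m from the base axis. Payload 4.7 kg.
Tool frame: the origin (TCP) lies on the centre line of the jaws, within the pads' length; the fingertips stand 19 mm ahead of it and the grasp point (between the pads) is the TCP; z points along the fingers, y is the line along which they close (so a half turn about z gives the same grasp; the last joint's range is limited). The gripper opens to 87 mm and grips with 3 to 60 N. Pads are 19 mm wide; open, the fingers measure 117 mm over their backs; the gripper's body (75 mm by 190 mm) begins 51 mm behind the grasp point.
Start: joints at [-1.222, 0.469, -0.049, 1.532, 0.024, 1.141, -0.082], TCP at [0.249, 0.627, 0.242] pointing down, gripper open.
Joint ranges: [-2.59, 2.59], [-0.33, 1.99], [-1.39, 1.29], [0.1, 2.45], [-1.04, 4.18], [0.21, 1.99], [-2.66, 2.66]. Speed limits (rad/s): [2.57, 2.57, 3.14, 3.14, 3.14, 3.14, 3.14].

INTERFACE

Orientations are given as a unit quaternion [x, y, z, w].
In Python, from workcell import read_state, snapshot, camera_info, finish_job gives the robot as it stands.
- The arm moves only by the shell command python3 -m creep 'ROWS' [FORCE]. ROWS is JSON, a list of rows, each an object of numbers: "tx", "ty", "tz": the shift along the tool's x, y, z in mm; "ax", "ay", "az": the turn, a rotation vector about the tool's x, y, z in degrees; "claw": the opening in per cent of the stroke, from 0 (shut) to 100 (fully open). A call has 1 to 20 rows; each row is the pose to reach, as a shift and turn from the pose commanded when the call began, along the tool's axes at that moment; what a row does not reach only later rows make up. A row lasts 1/10 s, in which the tool goes at most 50 mm and 8.59 degrees, less where a joint would pass 70% of its speed; a pose out of reach is approached as far as the arm can. A call with a gripper value outside its range is refused whole. The fingers move at their own pace and stop on an object; FORCE is the grip in N (left out, the last holds). Time passes only in rows, so rows that repeat a pose let the fingers close. It gives the time, the measured TCP pose, the force, the opening and the grip force at its end, in the units of the state.
- read_state(): the state, without advancing time (a new reading comes with each control period).
- snapshot(name): name is "side" or "top" or "wrist"; returns (picture, depth): 384x512x3 uint8, red, green, blue; 384x512 float32, m along the optical axis (not along the pixel's ray), 0 where there is no reading.
- camera_info(name): a dict with "fx", "fy", "cx", "cy" (pixels), "R" (3x3) and "t" (3): a world point X has camera coordinates R X + t. Camera axes: x right, y down, z forward; pixel columns grow to the right and rows downward; lengths in m; the calibration is good to about 2 mm. A picture is of the moment at which its call begins: read the wrist's pose just before it. camera_info takes no time and is no camera call; for the wrist camera it gives the pose at the moment of the call.
- finish_job(): hands the job in; it is judged then, once.
The state is a dict: "t": time; "joint_positions": joint angles; "qd": joint speeds; "effort": joint torques, N m; "ee_pos": TCP position; "tcp_rot": TCP orientation; "contact_force": force on the tool from outside, world axes, zero at the start; "wrist_torque": the same for the moment, N m; "finger_gap": finger opening in m; "finger_force": force on a finger pad.
Only numpy, scipy, OpenCV 4.12 (cv2) and the standard library are available. Lean on these libraries where they do the work, as an engineer would, in place of code of your own. Each camera call takes 0.05 s, during which the arm holds its last target. There are 200 camera calls.

TASK

Take the lid off the cool box so that it can be packed: swing the lid up on its hinge until it stands upright, lift it straight up off the hinge pins, and lean it in the sloping wooden stand, hinge end down, its outer face against the backrest. The lid is brittle plastic: grip it lightly, do not force it against the box or its pins, and set it down gently without dropping it. Leave the groceries around it alone.

Things in the scene. Friction and masses are not known exactly. Their poses are not given: they have to be found in the camera images.
- coolbox: Blue cool box, fixed to the table, 130 (x) by 200 (y) by 110 mm high, walls 14 mm; origin at the centre of its underside, z up. Its hinges are on its +x side, turned away from the robot; the shut lid overhangs its -x wall by 30 mm.
- pins (a point): Midway between two level steel pins, on their axis, 18 mm behind the box's hinge-side wall: x = 83, z = 120 mm in the cool box's frame, axes as the box's. The pins, 10 mm thick, lie along y at 46 to 82 mm on either side, each held by a grey bracket at its inner end.
- bail (a point): Middle of the top bar of a fixed wire bail (10 mm thick, 60 mm wide in y) behind the pins, 28 mm in x and 107 mm up from them. The open lid's outer face comes to rest on it, leaning about 7 degrees past upright, and stays there by itself.
- lid: Loose white lid, about 0.3 kg. Origin on the hinge axis at mid-width, at the pins when shut (frame then parallel to the box's); x towards the hinge end, y along the hinge, z out of the outer (top) face. Plate z = -10 to 10, x = -178 to -19, y = -100 to 100 mm. Brittle: keep each finger's push or grip, and pushes against box, stand or table, under 45 N. Only gravity holds it shut.
- lid_edge (a point): Middle of the lid's free edge, mid-thickness, at x = -178 mm in the lid's frame; when shut it is the edge nearest the robot and overhangs the box, so it can be pushed up from below. Two knuckles at the opposite end (24 mm wide, at y = 64 mm either side, 21 mm thick, reaching x = 10 mm) have 13 mm slots open at that end, loose over the pins: once upright, a 20 mm lift clears them.
- lid_panel (a point): Middle of a flat raised panel on the lid's inner face, 6 mm thick: x = -129 to -37, y = -81 to 81 mm, its surface at z = -16 mm in the lid's frame. The outer face is flat.
- stand: Wooden lid stand, fixed to the table; origin on its underside at mid-width, z up. Base board 15 mm thick, x = -90 to 80, y = -85 to 85 mm. Flat backrest 160 mm wide, 130 mm along its slope, 12 mm thick, rising from x = -20 mm and leaning back 30 degrees from vertical towards +x (away from the robot); its resting face looks to -x and up. Stop strip 14 mm high at x = -82 to -70 mm.
- rest_foot (a point): Middle of the line where the backrest's resting face meets the top of the base: x = -20 mm, z = 15 mm in the stand's frame, axes as the stand's.
- jar: Bystander: upright jar, 66 mm across, 115 mm high, origin at the centre of its underside.
- water: Bystander: upright water bottle, 64 mm across, 190 mm high, origin at the centre of its underside.
- can: Bystander: upright can, 74 mm across, 105 mm high, origin at the centre of its underside.
Not all that is in view belongs to the job. Several things have the shape of the stand; the one meant has the colours described above.

How it is judged:
By the outcome, as a careful person would: the job done as asked, in the order asked, and still so for the second after the job is handed in, with the robot touching nothing.
It also fails if it takes over 72 s, if anything falls off the work surface, if the arm or the gripper's body presses on something with over 40 N, if the wrist force passes 120 N, or if a joint passes its speed limit or range.

## Working session

There is one attempt and no reset: what is moved stays moved. The work goes in short steps, Python scripts to look and compute and a shell command to move; the robot and the scene stay as the last step left them, time stands still between calls to the robot, and variables do not carry over. Pictures are saved under pics/ and viewed, at most 10 in all, crops included, and the job is handed in when it is done.

```bash
mkdir -p pics; ls; cat > h.py <<'E'
import numpy as np, cv2
from workcell import *
from scipy.spatial.transform import Rotation as Rot
def shot(n,f):
    i=camera_info(n); p,d=snapshot(n); cv2.imwrite('pics/'+f+'.png',p[:,:,::-1]); np.savez('pics/'+f+'.npz',p=p,d=d,**{k:np.array(v) for k,v in i.items()}); return p,d,i
def cloud(d,i):
    v,u=np.mgrid[:d.shape[0],:d.shape[1]]
    c=np.stack([(u-i['cx'])/i['fx']*d,(v-i['cy'])/i['fy']*d,d],-1)
    return (c-np.array(i['t']))@np.array(i['R'])
E
python3 - <<'E'
from h import *
for n in ['side','top']:
    p,d,i=shot(n,n+'0'); print(n, -np.array(i['R']).T@np.array(i['t']), i['fx'])
print(read_state())
a=cv2.imread('pics/side0.png');b=cv2.imread('pics/top0.png')
E
```

```text
pics
side [ 0.34186793 -0.95753525  0.762385  ] 419.6260039466991
top [0.49664204 0.01757656 1.16535425] 363.66912236821616
{'t': 0.1, 'joint_positions': array([-1.2218851 ,  0.46934561, -0.04855526,  1.53356977,  0.02415405,
        1.14102176, -0.08230212]), 'qd': array([ 0.00055703, -0.00066797, -0.00067905, -0.00221059,  0.00039104,
        0.00102621,  0.00044714]), 'effort': array([ 5.90710806e-05, -5.09174287e+01, -8.16054479e-02, -2.36829346e+01,
       -6.15412183e-02,  3.44692846e-02,  7.89787146e-05]), 'ee_pos': array([0.24883339, 0.62691286, 0.24061647]), 'tcp_rot': array([ 1.87777174e-01,  9.82211261e-01, -8.73155468e-04, -1.01192112e-04]), 'contact_force': array([ 0.14063541, -0.341336  ,  0.38621987]), 'wrist_torque': array([-0.00047496, -0.009265  , -0.03906533]), 'finger_force': 0.0, 'finger_gap': 0.08688359158892864}
```

View pics/side0.png

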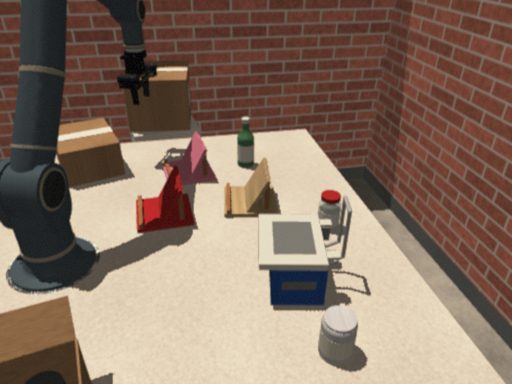

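View pics/top0.png

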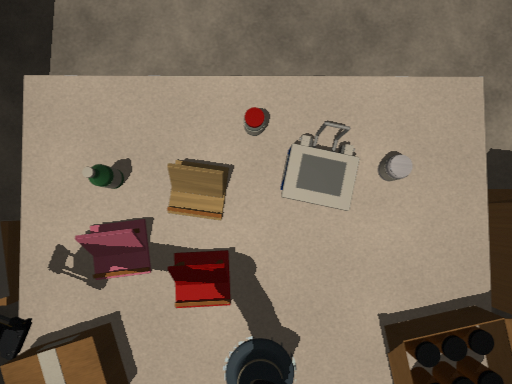

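The side view shows the box at about (290,260), the wooden stand at (248,190), the jar at (330,205) and the can at (338,333). In the top view the lid is at (320,173), the stand at (197,188), the jar at (255,118) and the can at (398,166).

```bash
python3 - <<'E'
from h import *
L=lambda f:(lambda z:(z['p'],z['d'],{k:z[k] for k in z.files}))(np.load(f'pics/{f}.npz'))
p,d,i=L('top0'); X=cloud(d,i)
def rect(m):
    r=cv2.minAreaRect(X[m][:,:2].astype(np.float32)*1000); return r, cv2.boxPoints(r).round().tolist(), m.sum()
v,u=np.mgrid[:384,:512]
lm=(u>270)&(u<365)&(v>138)&(v<215)&(X[...,2]>.10)&(X[...,2]<.15)
print('z lid',np.percentile(X[lm][:,2],[5,50,95]))
lm2=lm&(v>142)
# largest component, opened to cut knuckles
k=cv2.morphologyEx(lm2.astype(np.uint8),cv2.MORPH_OPEN,np.ones((25,25)))>0
print('lid',rect(k))
bm=(u>310)&(u<355)&(v>115)&(v<150)&(X[...,2]>.19); print('bail',bm.sum(),X[bm].mean(0) if bm.any() else '')
sm=(u>155)&(u<240)&(v>150)&(v<225)
s=sm&(abs(X[...,2]-.015)<.006); print('stand base',rect(cv2.morphologyEx(s.astype(np.uint8),cv2.MORPH_OPEN,np.ones((3,3)))>0))
b=sm&(X[...,2]>.03); P=X[b]; c=P.mean(0); n=np.linalg.svd(P-c)[2][2]; n*=np.sign(n[2]); r=abs((P-c)@n)<.004; P=P[r];c=P.mean(0); n=np.linalg.svd(P-c)[2][2]; n*=np.sign(n[2])
print('backrest',c,n,'tilt',np.degrees(np.arcsin(n[2])),'yaw',np.degrees(np.arctan2(-n[1],-n[0])),r.sum(), rect(b), P[:,2].max())
for nm,uu,vv in [('jar',255,118),('can',398,166)]:
    m=(abs(u-uu)<25)&(abs(v-vv)<25)&(X[...,2]>.08); print(nm,(X[m].max(0)+X[m].min(0))/2,X[m][:,2].max(),np.ptp(X[m],axis=0))
p,d,i=L('side0'); X=cloud(d,i)
m=(u>255)&(u<330)&(v>210)&(v<310)&(X[...,2]>.115)&(X[...,2]<.14); print('side lid',rect(cv2.morphologyEx(m.astype(np.uint8),cv2.MORPH_OPEN,np.ones((20,20)))>0),np.median(X[m][:,2]))
sm=(u>215)&(u<275)&(v>155)&(v<220)
b=sm&(X[...,2]>.03)&(X[...,2]<.2); P=X[b]; 
for _ in range(4):
    c=P.mean(0); n=np.linalg.svd(P-c)[2][2]; n*=np.sign(n[2]); P=P[abs((P-c)@n)<.005]
print('backrest s',c,n,len(P))
m=(u>336)&(u<352)&(v>195)&(v<265)&(X[...,2]>.17)&(X[...,2]<.24);print('bail s',X[m].mean(0),X[m].min(0),X[m].max(0))
E
```

```text
z lid [0.12639816 0.1299328  0.13317493]
lid (((608.2935791015625, -208.26992797851562), (76.60391235351562, 69.98622131347656), 89.7270736694336), [[573.0, -246.0], [643.0, -247.0], [643.0, -170.0], [573.0, -170.0]], np.int64(675))
bail 140 [ 0.70453407 -0.18347852  0.30647987]
stand base (((573.7565307617188, 190.70411682128906), (170.0087127685547, 169.98976135253906), 81.35713195800781), [[477.0, 119.0], [645.0, 94.0], [671.0, 262.0], [503.0, 288.0]], np.int64(1248))
backrest [0.59633764 0.1887783  0.08011168] [-0.90116571  0.16276929  0.40175432] tilt 23.687895094518666 yaw -10.238424148589585 165 (((558.1488037109375, 142.11416625976562), (264.4476623535156, 136.99940490722656), 81.5500259399414), [[471.0, 21.0], [606.0, 1.0], [645.0, 263.0], [510.0, 283.0]], np.int64(1406)) 0.10221129882911538
jar [0.65238599 0.01303237 0.62270601] 1.1653542519836135 [0.31148789 0.06320827 1.08529648]
can [ 0.58391058 -0.21877865  0.62307482] 1.1653542519836135 [0.17453709 0.47271041 1.08455886]
side lid (((481.7508544921875, -480.7237548828125), (988.9163208007812, 176.64553833007812), 67.95931243896484), [[214.0, -906.0], [378.0, -972.0], [749.0, -56.0], [585.0, 11.0]], np.int64(2663)) 0.1307955700076734
backrest s [0.60068508 0.18103793 0.08411553] [-0.8141357   0.14347537  0.56267031] 359
bail s [ 0.72540011 -0.21130502  0.20839645] [ 0.71562252 -0.24167017  0.1702171 ] [ 0.73859337 -0.17369951  0.23497354]
```

```bash
cat >> h.py <<'E'
def load(f):
    z=np.load(f'pics/{f}.npz'); return z['p'],z['d'],{k:z[k] for k in z.files}
def rect(P):
    r=cv2.minAreaRect(P[:,:2].astype(np.float32)*1000); return [np.round(a,1) for a in r], cv2.boxPoints(r).round(1).tolist()
def plane(P,n=6,tol=.004):
    for _ in range(n):
        c=P.mean(0); a=np.linalg.svd(P-c,full_matrices=False)[2][2]; a*=np.sign(a[2]); P=P[abs((P-c)@a)<tol]
    return c,a,P
E
python3 - <<'E'
from h import *
v,u=np.mgrid[:384,:512]
def comp(m,k=3):
    m=cv2.morphologyEx(m.astype(np.uint8),cv2.MORPH_CLOSE,np.ones((5,5))); m=cv2.morphologyEx(m,cv2.MORPH_OPEN,np.ones((k,k)))
    n,l,s,_=cv2.connectedComponentsWithStats(m); return l==1+s[1:,4].argmax()
for f,box,sb in [('top0',(265,375,110,220),(155,240,150,225)),('side0',(240,365,195,310),(215,275,155,220))]:
    p,d,i=load(f); X=cloud(d,i); ok=d>0
    B=lambda b:(u>b[0])&(u<b[1])&(v>b[2])&(v<b[3])&ok
    m=B(box)&(abs(X[...,2]-.13)<.008); 
    for k in (3,11): q=comp(m,k)&m; print(f,'lid',k,q.sum(),rect(X[q]),np.median(X[q][:,2]))
    c,a,P=plane(X[q]); print('  n',a)
    bl=B(box)&(X[...,2]>.19)&(X[...,2]<.26); print('  bail',bl.sum(),np.median(X[bl],0),X[bl].min(0),X[bl].max(0))
    b=B(sb)&(X[...,2]>.035)&(X[...,2]<.14); c,a,P=plane(X[b]); print('  back',c,a,len(P),np.percentile(P[:,2],[0,1,99,100]),rect(P))
    cl=p.astype(int); 
    s=B(sb)&(abs(X[...,2]-.015)<.007); q=comp(s,3)&s; print('  base',rect(X[q]))
p,d,i=load('top0'); X=cloud(d,i)
for nm,uu,vv in [('jar',255,118),('can',398,166)]:
    m=(abs(u-uu)<25)&(abs(v-vv)<25)&(X[...,2]>.09)&(d>0); print(nm,np.median(X[m],0))
E
```

```text
top0 lid 3 4023 ([array([ 615.7, -179.9]), array([200.4, 188.3]), np.float64(77.8)], [[502.3999938964844, -257.8999938964844], [686.5, -297.79998779296875], [728.9000244140625, -101.9000015258789], [544.9000244140625, -62.0]]) 0.12997806770494447
top0 lid 11 3968 ([array([ 615.4, -179.7]), array([200.3, 187.9]), np.float64(77.9)], [[502.5, -257.8999938964844], [686.2000122070312, -297.29998779296875], [728.2000122070312, -101.5], [544.5, -62.099998474121094]]) 0.12999233926037945
  n [5.64645309e-04 2.40288284e-05 9.99999840e-01]
  bail 128 [ 0.7247332  -0.20269865  0.23068649] [ 0.71382475 -0.2356419   0.19098   ] [ 0.73480489 -0.16952613  0.23615066]
  back [0.59913202 0.18643447 0.08519135] [-0.85298475  0.12748213  0.50612776] 1157 [0.03504086 0.0357641  0.12819734 0.13021855] ([array([597.9, 187.1]), array([160. ,  59.9]), np.float64(81.1)], [[556.0, 112.69999694824219], [615.0999755859375, 103.5], [639.9000244140625, 261.6000061035156], [580.7000122070312, 270.79998779296875]])
  base ([array([527.3, 197.8]), array([169.9,  76.2]), np.float64(81.7)], [[477.29998779296875, 119.1
[... 739 characters left out ...]
562252 -0.24167017  0.19002959] [ 0.7372389  -0.17369951  0.23497354]
  back [0.59958874 0.17056447 0.08616186] [-0.85662172  0.13394593  0.49825467] 545 [0.03518734 0.0359216  0.1305712  0.13330518] ([array([597.8, 167. ]), array([526.8,  57.5]), np.float64(81.0)], [[528.2000122070312, -88.69999694824219], [585.0, -97.69999694824219], [667.4000244140625, 422.6000061035156], [610.5999755859375, 431.6000061035156]])
  base ([array([576.5, 188.2]), array([177.9, 169.5]), np.float64(81.4)], [[479.29998779296875, 113.0], [646.9000244140625, 87.5], [673.5999755859375, 263.3999938964844], [506.0, 288.79998779296875]])
jar [0.77639784 0.0118692  0.11433148]
can [ 0.63366816 -0.41715842  0.1044132 ]
```

```bash
cat >> h.py <<'E'
BY,SY=-12.2,-8.6
PINS=np.array([.6985,-.1981,.120]); FOOT=np.array([.5588,.1928,.015])
def tool(phi,psi):
    f,p=np.radians([phi,psi]); z=np.array([np.cos(f)*np.cos(p),np.cos(f)*np.sin(p),-np.sin(f)]); y=np.array([np.sin(f)*np.cos(p),np.sin(f)*np.sin(p),np.cos(f)])
    return np.stack([np.cross(y,z),y,z],1)
def go(pos,R,s=None):
    "row (mm, deg) from the present pose to the target"
    s=s or read_state(); R0=Rot.from_quat(s['tcp_rot']).as_matrix()
    return np.round(np.r_[1000*R0.T@(np.array(pos)-s['ee_pos']), Rot.from_matrix(R0.T@R).as_rotvec(degrees=True)],1)
def lidtcp(th,ins,perp=0,psi=BY,pins=PINS):
    "TCP with the tool along the lid at opening th deg, TCP ins mm inside the free edge, perp mm off mid-plane towards outer face"
    R=tool(th,psi); return pins-R[:,2]*(178-ins)/1000+R[:,1]*perp/1000, R
E
python3 - <<'E'
from h import *
print(go([.5,.12,.32],tool(90,0)))
E
```

```text
[-4.205e+02 -3.787e+02 -7.870e+01 -1.000e-01  1.000e-01  6.840e+01]
```

```bash
python3 -m creep '[{"tx":-420,"ty":-379,"tz":-79,"az":68,"claw":60},{"tx":-420,"ty":-379,"tz":-79,"az":68,"claw":60},{"tx":-420,"ty":-379,"tz":-79,"az":68,"claw":60},{"tx":-420,"ty":-379,"tz":-79,"az":68,"claw":60},{"tx":-420,"ty":-379,"tz":-79,"az":68,"claw":60},{"tx":-420,"ty":-379,"tz":-79,"az":68,"claw":60},{"tx":-420,"ty":-379,"tz":-79,"az":68,"claw":60},{"tx":-420,"ty":-379,"tz":-79,"az":68,"claw":60},{"tx":-420,"ty":-379,"tz":-79,"az":68,"claw":60},{"tx":-420,"ty":-379,"tz":-79,"az":68,"claw":60},{"tx":-420,"ty":-379,"tz":-79,"az":68,"claw":60},{"tx":-420,"ty":-379,"tz":-79,"az":68,"claw":60},{"tx":-420,"ty":-379,"tz":-79,"az":68,"claw":60},{"tx":-420,"ty":-379,"tz":-79,"az":68,"claw":60}]' 20
python3 - <<'E'
from h import *
print(read_state()['joint_positions'])
print(go([.46,-.147,.30],tool(40,BY)))
print(go([.46,-.147,.30],tool(90,BY)))
E
```

```text
[-1.2218851   0.46934561 -0.04855526  1.53356977  0.02415405  1.14102176
 -0.08230212]
[-481.8 -641.5  -58.2  -41.4  -34.9   75.1]
[-4.818e+02 -6.415e+02 -5.820e+01 -1.000e-01  1.000e-01  8.060e+01]invalid input
```

```bash
python3 -m creep '[{"tx":-420,"ty":-379,"tz":-79,"ax":0,"ay":0,"az":68,"claw":60},{"tx":-420,"ty":-379,"tz":-79,"ax":0,"ay":0,"az":68,"claw":60},{"tx":-420,"ty":-379,"tz":-79,"ax":0,"ay":0,"az":68,"claw":60},{"tx":-420,"ty":-379,"tz":-79,"ax":0,"ay":0,"az":68,"claw":60},{"tx":-420,"ty":-379,"tz":-79,"ax":0,"ay":0,"az":68,"claw":60},{"tx":-420,"ty":-379,"tz":-79,"ax":0,"ay":0,"az":68,"claw":60},{"tx":-420,"ty":-379,"tz":-79,"ax":0,"ay":0,"az":68,"claw":60},{"tx":-420,"ty":-379,"tz":-79,"ax":0,"ay":0,"az":68,"claw":60},{"tx":-420,"ty":-379,"tz":-79,"ax":0,"ay":0,"az":68,"claw":60},{"tx":-420,"ty":-379,"tz":-79,"ax":0,"ay":0,"az":68,"claw":60},{"tx":-420,"ty":-379,"tz":-79,"ax":0,"ay":0,"az":68,"claw":60},{"tx":-420,"ty":-379,"tz":-79,"ax":0,"ay":0,"az":68,"claw":60},{"tx":-420,"ty":-379,"tz":-79,"ax":0,"ay":0,"az":68,"claw":60},{"tx":-420,"ty":-379,"tz":-79,"ax":0,"ay":0,"az":68,"claw":60}]' 20
python3 - <<'E'
from h import *
print(read_state()['joint_positions'])
print(go([.46,-.147,.30],tool(40,BY)))
print(go([.46,-.147,.30],tool(90,BY)))
E
```

```text
t: 1.5
ee_pos: [0.4992, 0.1205, 0.3202]
tcp_rot: [0.705, 0.709, -0.0, -0.0]
contact_force: [-0.8, -1.2, -0.4]
finger_gap: 0.0522
finger_force: 0.0
[-0.70578443  0.13641688  0.4380851   1.82440985 -0.06282048  1.194941
 -0.24230561]
[-267.3  -40.7   20.1  -49.9   -5.5   11.7]
[-2.673e+02 -4.070e+01  2.010e+01 -1.000e-01 -0.000e+00  1.250e+01]
```

```bash
python3 -m creep '[{"tx":-267,"ty":-41,"tz":20,"ax":-50,"ay":-5.5,"az":11.7,"claw":60},{"tx":-267,"ty":-41,"tz":20,"ax":-50,"ay":-5.5,"az":11.7,"claw":60},{"tx":-267,"ty":-41,"tz":20,"ax":-50,"ay":-5.5,"az":11.7,"claw":60},{"tx":-267,"ty":-41,"tz":20,"ax":-50,"ay":-5.5,"az":11.7,"claw":60},{"tx":-267,"ty":-41,"tz":20,"ax":-50,"ay":-5.5,"az":11.7,"claw":60},{"tx":-267,"ty":-41,"tz":20,"ax":-50,"ay":-5.5,"az":11.7,"claw":60},{"tx":-267,"ty":-41,"tz":20,"ax":-50,"ay":-5.5,"az":11.7,"claw":60},{"tx":-267,"ty":-41,"tz":20,"ax":-50,"ay":-5.5,"az":11.7,"claw":60},{"tx":-267,"ty":-41,"tz":20,"ax":-50,"ay":-5.5,"az":11.7,"claw":60},{"tx":-267,"ty":-41,"tz":20,"ax":-50,"ay":-5.5,"az":11.7,"claw":60}]'
python3 - <<'E'
from h import *
s=read_state();print(s['joint_positions']); z=Rot.from_quat(s['tcp_rot']).as_matrix()[:,2]; print(z,'phi',np.degrees(np.arcsin(-z[2])))
E
```

```text
t: 2.5
ee_pos: [0.4653, -0.1467, 0.307]
tcp_rot: [0.705, 0.571, 0.264, 0.327]
contact_force: [0.7, 0.1, -0.9]
finger_gap: 0.0522
finger_force: 0.0
[-0.44717188 -0.30273699  0.54876332  2.44686486  1.22065325  0.21167306
 -1.17545236]
[ 0.74613625 -0.15896245 -0.64653819] phi 40.281102088368876
```

```bash
cat >> h.py <<'E'
EX=tool(90,BY)[:,1]
def under(phi,half,s,back=0,low=0):
    R=tool(phi,BY); c=PINS-.178*EX-[0,0,.010]
    return c-R[:,2]*s/1000+R[:,1]*half/1000-EX*back/1000-np.array([0,0,low/1000]), R
E
python3 - <<'E'
from h import *
p,R=under(42,35,5,28,-60);print(p,go(p,R))
p,R=under(42,35,5,28,5);print(p,go(p,R))
E
```

```text
[ 0.51641118 -0.158731    0.19935572] [-1.100e+00 -4.820e+01  1.097e+02  1.700e+00 -1.000e-01  1.000e-01]
[ 0.51641118 -0.158731    0.13435572] [-1.100e+00 -9.780e+01  1.517e+02  1.700e+00 -1.000e-01  1.000e-01]
```

```bash
python3 -m creep '[{"tx":-1,"ty":-12,"tz":27,"ax":1.7,"ay":0,"az":0,"claw":80},{"tx":-1,"ty":-24,"tz":55,"ax":1.7,"ay":0,"az":0,"claw":80},{"tx":-1,"ty":-36,"tz":82,"ax":1.7,"ay":0,"az":0,"claw":80},{"tx":-1,"ty":-48,"tz":110,"ax":1.7,"ay":0,"az":0,"claw":80},{"tx":-1,"ty":-48,"tz":110,"ax":1.7,"ay":0,"az":0,"claw":80},{"tx":-1,"ty":-48,"tz":110,"ax":1.7,"ay":0,"az":0,"claw":80}]'
python3 - <<'E'
from h import *
s=read_state();print(s['joint_positions']); z=Rot.from_quat(s['tcp_rot']).as_matrix()[:,2]; print(z,'phi',np.degrees(np.arcsin(-z[2])))
p,R=under(42,35,5,28,5);print(p,go(p,R))
E
```

```text
t: 3.1
ee_pos: [0.5115, -0.1528, 0.2415]
tcp_rot: [0.713, 0.577, 0.248, 0.311]
contact_force: [-0.3, -0.7, -0.5]
finger_gap: 0.0698
finger_force: 0.0
[-1.14498199 -0.20839464  1.28575457  2.44652476  1.9568197   0.21165495
 -1.86555711]
[ 0.7125732  -0.15726547 -0.68374484] phi 43.136975797713724
[ 0.51641118 -0.158731    0.13435572] [ -4.2 -74.1  77.7  -1.1   0.2   0.3]
```

```bash
cat > kin.py <<'E'
import numpy as np
from scipy.spatial.transform import Rotation as Rot
from scipy.optimize import least_squares
Q=np.array([[-1.2218851,.46934561,-.04855526,1.53356977,.02415405,1.14102176,-.08230212],[-.70578443,.13641688,.4380851,1.82440985,-.06282048,1.194941,-.24230561],[-.44717188,-.30273699,.54876332,2.44686486,1.22065325,.21167306,-1.17545236],[-1.14498199,-.20839464,1.28575457,2.44652476,1.9568197,.21165495,-1.86555711]])
P=np.array([[.24883,.62691,.24062],[.4992,.1205,.3202],[.4653,-.1467,.307],[.5115,-.1528,.2415]])
O=Rot.from_quat([[.187777,.982211,-.000873,-.0001],[.705,.709,0,0],[.705,.571,.264,.327],[.713,.577,.248,.311]])
AX='zyzyzyz'
def rots(q,s,c):
    R=Rot.from_euler('z',c[0]); out=[]
    for k in range(7):
        R=R*Rot.from_euler(AX[k],s[k]*q[k]); out.append(R)
    out.append(R*Rot.from_euler('z',c[1])); return out
LO=np.array([-2.59,-.33,-1.39,.1,-1.04,.21,-2.66]);HI=np.array([2.59,1.99,1.29,2.45,4.18,1.99,2.66])
E
python3 - <<'E'
from kin import *
import itertools
best=[]
for s in itertools.product([1,-1],repeat=7):
    if s[1]<0: continue
    for c0 in (0,np.pi/2,np.pi,-np.pi/2):
      for c1 in (0,np.pi/2,np.pi,-np.pi/2):
        e=sum((rots(q,s,(c0,c1))[-1]*o.inv()).magnitude() for q,o in zip(Q,O)); best.append((e,s,c0,c1))
best.sort(key=lambda b:b[0]); print(best[:3])
e,s,c0,c1=best[0]
def A(q):
    r=rots(q,s,(c0,c1)); M=[R.as_matrix() for R in r]
    # offsets: base z, link after j2 z,x ; after j4 z,x ; after j6 z,x
    return np.stack([[0,0,1],M[1][:,2],M[1][:,0],M[3][:,2],M[3][:,0],M[5][:,2],M[5][:,0]],1)
X,res,_,sv=np.linalg.lstsq(np.vstack([A(q) for q in Q]),P.ravel(),rcond=None); print(X.round(4),sv,(np.vstack([A(q) for q in Q])@X-P.ravel()).round(4))
E
```

```text
[(0.0025478775252797685, (-1, 1, -1, 1, -1, 1, -1), 0, 1.5707963267948966), (1.5377707516982917, (-1, 1, -1, 1, 1, 1, 1), 0, 1.5707963267948966), (2.2332008332476527, (-1, 1, -1, -1, -1, -1, -1), 3.141592653589793, -1.5707963267948966)]
[ 0.4021  0.5829 -0.0404  0.5659  0.1087  0.3583  0.0165] [3.83709793 3.11966294 1.56860065 0.8713422  0.49566148 0.26576848
 0.09123727] [-0.0421  0.0196  0.0059 -0.0127  0.0141 -0.0024  0.0066  0.0159 -0.0075
 -0.0038 -0.0112  0.004 ]
```

```bash
python3 - <<'E'
from kin import *
import itertools
s=(-1,1,-1,1,-1,1,-1);c=(0,np.pi/2)
cols={}
Ms=[[R.as_matrix() for R in rots(q,s,c)] for q in Q]
base=[np.array([[0,0,1] for _ in Q]).ravel()]+[np.array([M[k][:,2] for M in Ms]).ravel() for k in (1,3,5)]
ex={f'{k}{a}':np.array([M[k][:,j] for M in Ms]).ravel() for k in range(6) for j,a in enumerate('xyz') if not (a=='z' and k in(0,1,2,3,4,5)) }
for k in (0,2,4): pass
out=[]
for n in range(0,5):
    for cc in itertools.combinations(ex,n):
        B=np.stack(base+[ex[k] for k in cc],1); X=np.linalg.lstsq(B,P.ravel(),rcond=None)[0]; e=abs(B@X-P.ravel()).max(); out.append((e+0.002*n,e,cc,X.round(4)))
out.sort(key=lambda o:o[0])
for o in out[:10]: print(o)
E
```

```text
(np.float64(0.00413477149957547), np.float64(0.00013477149957547008), ('0y', '2y'), array([ 0.2378,  0.5542,  0.4667,  0.2958, -0.0268, -0.0153]))
(np.float64(0.0041347714995755395), np.float64(0.00013477149957553947), ('1y', '3y'), array([ 0.2378,  0.5542,  0.4667,  0.2958, -0.0268, -0.0153]))
(np.float64(0.004134771499575609), np.float64(0.00013477149957560886), ('1y', '2y'), array([ 0.2378,  0.5542,  0.4667,  0.2958, -0.0268, -0.0153]))
(np.float64(0.004134771499575803), np.float64(0.00013477149957580314), ('0y', '3y'), array([ 0.2378,  0.5542,  0.4667,  0.2958, -0.0268, -0.0153]))
(np.float64(0.006019711228754632), np.float64(1.9711228754631938e-05), ('1y', '3y', '4y'), array([ 2.377e-01,  5.541e-01,  4.668e-01,  2.957e-01, -2.640e-02,
       -1.540e-02, -3.000e-04]))
(np.float64(0.006019711228754688), np.float64(1.971122875468745e-05), ('0y', '3y', '5y'), array([ 2.377e-01,  5.541e-01,  4.668e-01,  2.957e-01, -2.640e-02,
       -1.540e-02, -3.000e-04]))
(np.float64(0.006019711228754826), np.float64(1.9711228754826227e-05), ('0y', '2y', '4y'), array([ 2.377e-01,  5.541e-01,  4.668e-01,  2.957e-01, -2.640e-02,
       -1.540e-02, -3.000e-04]))
(np.float64(0.006019711228754854), np.float64(1.9711228754853982e-05), ('0y', '2y', '5y'), array([ 2.377e-01,  5.541e-01,  4.668e-01,  2.957e-01, -2.640e-02,
       -1.540e-02, -3.000e-04]))
(np.float64(0.006019711228754854), np.float64(1.9711228754853982e-05), ('1y', '2y', '5y'), array([ 2.377e-01,  5.541e-01,  4.668e-01,  2.957e-01, -2.640e-02,
       -1.540e-02, -3.000e-04]))
(np.float64(0.006019711228754993), np.float64(1.971122875499276e-05), ('1y', '3y', '5y'), array([ 2.377e-01,  5.541e-01,  4.668e-01,  2.957e-01, -2.640e-02,
       -1.540e-02, -3.000e-04]))
```

```bash
cat >> kin.py <<'E'
S_=(-1,1,-1,1,-1,1,-1);C_=(0,np.pi/2)
def fk(q):
    M=[R.as_matrix() for R in rots(q,S_,C_)]
    return np.array([0,0,.2378])+.5542*M[1][:,2]+.4667*M[3][:,2]+.2958*M[5][:,2]-.0268*M[1][:,1]-.0153*M[3][:,1],M[-1]
def ik(p,R,q0=None,n=12,seed=0):
    rng=np.random.default_rng(seed); best=(9,None)
    for k in range(n):
        x0=q0 if (k==0 and q0 is not None) else rng.uniform(LO,HI)
        f=lambda q:(lambda a:np.r_[(a[0]-p)*5,Rot.from_matrix(a[1]@R.T).as_rotvec()])(fk(q))
        r=least_squares(f,np.clip(x0,LO+1e-3,HI-1e-3),bounds=(LO,HI),max_nfev=60); e=np.abs(r.fun).max()
        if e<best[0]: best=(e,r.x)
        if e<1e-3: break
    return best
E
python3 - <<'E'
from kin import *; import h
for phi in (45,50,55,60,65,70):
    p,R=h.under(phi,35,5,0,0); p2,_=h.under(phi,35,5,28,5)
    a=ik(p,R);b=ik(p2,R); print(phi,p.round(3),a[0].round(3),b[0].round(3),b[1].round(2))
for th in (45,50,55,60,70,80,90,97):
    p,R=h.lidtcp(th,20); a=ik(p,R); print('lid',th,p.round(3),a[0].round(3),a[1].round(2))
E
```

```text
45 [ 0.545 -0.165  0.138] 0.0 0.0 [ 0.76  0.33 -0.61  2.44  2.73  0.4  -2.65]
50 [ 0.548 -0.165  0.136] 0.0 0.0 [ 1.31  0.71 -1.39  2.36  1.92  0.69 -1.66]
55 [ 0.55  -0.166  0.134] 0.0 0.0 [ 0.89  0.35 -0.77  2.32  1.84  0.24 -1.76]
60 [ 0.552 -0.166  0.132] 0.0 0.0 [ 1.28  0.71 -1.38  2.25  1.52  0.71 -1.31]
65 [ 0.553 -0.167  0.129] 0.0 0.0 [ 1.25  0.71 -1.37  2.19  1.35  0.75 -1.16]
70 [ 0.555 -0.167  0.127] 0.0 0.0 [ 1.23  0.74 -1.37  2.13  1.23  0.83 -1.04]
lid 45 [ 0.589 -0.174  0.232] 0.0 [ 1.32  0.49 -1.35  2.19  1.68  0.48 -1.47]
lid 50 [ 0.599 -0.177  0.241] 0.0 [ 1.31  0.52 -1.38  2.1   1.38  0.55 -1.17]
lid 55 [ 0.61  -0.179  0.249] 0.0 [ 1.28  0.55 -1.39  2.01  1.17  0.66 -0.97]
lid 60 [ 0.621 -0.181  0.257] 0.0 [ 1.24  0.58 -1.38  1.92  1.03  0.77 -0.83]
lid 70 [ 0.646 -0.187  0.268] 0.0 [ 1.12  0.67 -1.36  1.73  0.9   1.04 -0.68]
lid 80 [ 0.672 -0.192  0.276] 0.0 [ 1.01  0.8  -1.39  1.52  0.89  1.33 -0.63]
lid 90 [ 0.698 -0.198  0.278] 0.0 [ 0.1   0.53  0.19  1.36 -0.1   1.26  0.08]
lid 97 [ 0.717 -0.202  0.277] 0.0 [ 0.71  0.83 -1.03  1.14  0.64  1.62 -0.4 ]
```

```bash
cat >> kin.py <<'E'
def step(q,p,R,it=8):
    "local min-norm IK with clipping"
    for _ in range(it):
        a,M=fk(q); e=np.r_[p-a,Rot.from_matrix(R@M.T).as_rotvec()]
        J=np.stack([(lambda b:np.r_[b[0]-a,Rot.from_matrix(b[1]@M.T).as_rotvec()]/1e-5)(fk(q+1e-5*np.eye(7)[k])) for k in range(7)],1)
        free=np.ones(7,bool)
        for _ in range(3):
            dq=np.zeros(7); dq[free]=J[:,free].T@np.linalg.solve(J[:,free]@J[:,free].T+1e-6*np.eye(6),e)
            bad=free&((q+dq<LO)|(q+dq>HI))
            if not bad.any(): break
            free&=~bad
        q=np.clip(q+dq,LO,HI)
    a,M=fk(q); return q,np.linalg.norm(p-a)*1000,np.degrees(Rot.from_matrix(R@M.T).magnitude())
def path(q,p1,R1,n):
    p0,R0=fk(q); w=Rot.from_matrix(R1@R0.T).as_rotvec()
    for t in np.linspace(0,1,n+1)[1:]: q,e,a=step(q,p0+t*(p1-p0),Rot.from_rotvec(t*w).as_matrix()@R0)
    return q,round(e,1),round(a,1)
E
python3 - <<'E'
from kin import *; import h
A=lambda *x:np.array(x)
print(path(Q[0],A(.4992,.1205,.3202),h.tool(90,0),12)); print(path(Q[1],P[2],O[2].as_matrix(),7))
for phi in (45,50,55,60):
    p,R=h.under(phi,35,5,0,0)
    for sgn in (1,-1):
        n=0;l=[]
        for sd in range(8):
            rng=np.random.default_rng(sd); x=rng.uniform(LO,HI); x[2]=sgn*abs(x[2]); a=ik(p,R,x,1)
            if a[0]<1e-3: l.append(a[1].round(2)[[0,2,3,4,5,6]].tolist())
        print(phi,sgn,len(l),l[:3])
E
```

```text
(array([-0.68266284,  0.13543264,  0.411221  ,  1.82398046, -0.05807712,
        1.19392683, -0.25340807]), np.float64(0.0), np.float64(0.0))
(array([-0.65029237, -0.26851213,  0.61791736,  2.36987143,  1.20224189,
        0.34460613, -1.23435928]), np.float64(50.0), np.float64(1.6))
45 1 5 [[-0.72, 1.27, 2.45, 4.1, 0.76, 2.02], [0.74, -0.59, 2.38, 2.67, 0.36, -2.59], [-0.72, 1.27, 2.45, 4.1, 0.76, 2.03]]
45 -1 3 [[1.29, -1.38, 2.36, 2.07, 0.75, -1.75], [0.69, -0.54, 2.38, 2.72, 0.36, -2.64], [1.24, -1.26, 2.36, 2.14, 0.64, -1.88]]
50 1 4 [[-0.58, 1.01, 2.39, 4.16, 0.46, 2.04], [0.6, -0.43, 2.33, 2.56, 0.21, -2.51], [1.2, -1.21, 2.31, 1.93, 0.54, -1.71]]
50 -1 5 [[1.28, -1.38, 2.3, 1.88, 0.71, -1.59], [0.82, -0.69, 2.32, 2.27, 0.27, -2.18], [0.81, -0.68, 2.32, 2.28, 0.27, -2.19]]
55 1 2 [[0.8, -0.67, 2.27, 1.72, 0.21, -1.64], [0.8, -0.67, 2.27, 1.72, 0.21, -1.64]]
55 -1 5 [[1.27, -1.38, 2.25, 1.68, 0.71, -1.42], [0.81, -0.69, 2.26, 1.71, 0.22, -1.63], [0.8, -0.67, 2.27, 1.72, 0.21, -1.64]]
60 1 2 [[0.71, -0.57, 2.21, 1.06, 0.21, -1.0], [0.71, -0.57, 2.21, 1.06, 0.21, -1.0]]
60 -1 4 [[1.25, -1.37, 2.19, 1.49, 0.73, -1.26], [1.04, -0.99, 2.2, 1.32, 0.4, -1.19], [0.72, -0.59, 2.21, 1.07, 0.22, -1.01]]
```

```bash
cat > search.py <<'E'
from kin import *; import h,kin,time
kin.step.__defaults__=(3,)
rng=np.random.default_rng(1); t0=time.time(); res=[]
p2,R2=h.under(50,35,5,28,5); pu=p2+[0,0,.10]
q0=Q[3]
while time.time()-t0<240:
    q=q0; w=[]; ok=True; 
    for k in range(rng.integers(1,3)):
        r,az=rng.uniform(.45,.75),np.radians(rng.uniform(-60,50)); pos=np.array([r*np.cos(az),r*np.sin(az),rng.uniform(.33,.5)]).round(2)
        phi,psi=rng.integers(60,121),rng.integers(-70,71); w.append((pos.tolist(),int(phi),int(psi)))
        q,e,a=path(q,pos,h.tool(phi,psi),10); 
        if e>3 or a>3: ok=False;break
    if not ok: continue
    q,e,a=path(q,pu,R2,10)
    if e>5: continue
    q,e,a=path(q,p2,R2,6)
    m=np.minimum(q-LO,HI-q)
    if e<1 and a<1: res.append((m.min(),w,q.round(2).tolist())); 
res.sort(key=lambda r:-r[0]-.03*(len(r[1])==1))
print(len(res)); [print(r) for r in res[:8]]
E
python3 search.py
```

```text
1
(np.float64(0.08389561780428956), [([0.68, 0.21, 0.33], 71, -56)], [1.22, 0.55, -1.2, 2.37, 2.0, 0.52, -1.81])
```

```bash
python3 - <<'E'
from kin import *; import h
A=lambda *x:np.array(x)
q=Q[3]
def g(n,p,R,k=10):
    global q
    q,e,a=path(q,p,R,k); print(n,np.round(p,3),q.round(2),e,a)
g('up',fk(q)[0]+[0,0,.06],fk(q)[1],4)
g('w',A(.68,.21,.33),h.tool(71,-56),16)
p2,R=h.under(50,35,5,28,5); g('pu',p2+[0,0,.1],R,16); g('p2',p2,R); g('in',h.under(50,35,5)[0],R,4)
for th in range(10,51,10):
    Rl=h.tool(th,h.BY); c=h.PINS-Rl[:,2]*.178-Rl[:,1]*.010; g(th,c-R[:,2]*.005+R[:,1]*.035,R,4)
g('ins',*h.lidtcp(50,20),4)
for th in (60,70,80,90): g(th,*h.lidtcp(th,20),4)
p,R=h.lidtcp(90,20); g('lift',p+[0,0,.16],R,6)
xs=h.tool(90,h.SY)[:,1]; Rs=h.tool(120,h.SY)
org=h.FOOT-.010*Rs[:,2]-.0105*Rs[:,1]
# tool z = lid x, tool y = lid z
pl=org-Rs[:,2]*.158
print('place',pl); g('above',pl+A(0,0,.15)-.06*xs,Rs,14); g('place',pl,Rs,8)
E
```

```text
up [ 0.512 -0.153  0.301] [-0.91 -0.31  0.95  2.36  1.24  0.34 -1.16] 0.0 0.0
w [0.68 0.21 0.33] [-0.99  0.53  0.78  1.43 -0.05  1.21 -1.26] 0.0 0.0
pu [ 0.52  -0.16   0.231] [-0.84 -0.15  0.99  2.36  0.72  0.22 -0.68] 31.0 0.4
p2 [ 0.52  -0.16   0.131] [-1.09 -0.19  1.2   2.44  1.24  0.23 -1.2 ] 99.3 0.8
in [ 0.548 -0.165  0.136] [-1.1  -0.19  1.2   2.45  1.34  0.23 -1.31] 108.3 0.6
10 [ 0.549 -0.166  0.167] [-1.09 -0.19  1.2   2.42  1.2   0.23 -1.16] 85.9 0.5
20 [ 0.555 -0.167  0.198] [-1.07 -0.17  1.2   2.36  0.94  0.23 -0.9 ] 67.9 0.4
30 [ 0.566 -0.169  0.227] [-1.03 -0.11  1.2   2.29  0.52  0.23 -0.48] 53.4 0.5
40 [ 0.582 -0.173  0.253] [ 0.7   0.12 -0.4   2.13 -0.19  0.23  0.31] 45.8 1.9
50 [ 0.602 -0.177  0.276] [ 0.41  0.13 -0.21  2.1   0.11  0.22 -0.1 ] 0.0 0.0
ins [ 0.599 -0.177  0.241] [ 0.93  0.25 -0.8   2.12  0.94  0.23 -0.86] 0.0 0.0
60 [ 0.621 -0.181  0.257] [ 1.04  0.37 -1.01  1.93  0.68  0.56 -0.57] 0.0 0.0
70 [ 0.646 -0.187  0.268] [ 0.97  0.48 -1.03  1.73  0.61  0.86 -0.48] 0.0 0.0
80 [ 0.672 -0.192  0.276] [ 0.87  0.59 -0.99  1.53  0.58  1.14 -0.43] 0.0 0.0
90 [ 0.698 -0.198  0.278] [ 0.75  0.7  -0.94  1.31  0.56  1.4  -0.38] 0.0 0.0
lift [ 0.698 -0.198  0.438] [ 0.69  0.63 -0.96  1.03  0.51  1.69 -0.31] 0.0 0.0
place [0.63286451 0.1815988  0.16574227]
above [0.574 0.191 0.316] [ 0.25  0.75 -1.    1.27  0.22  1.78 -0.86] 0.0 0.0
place [0.633 0.182 0.166] [ 0.21  0.94 -0.92  1.26  0.35  1.64 -0.81] 0.0 0.0
```

```bash
cat > search2.py <<'E'
from kin import *; import h,kin,time
def rz(a): c,s=np.cos(a),np.sin(a); return np.array([[c,-s,0],[s,c,0],[0,0,1.]])
def ry(a): c,s=np.cos(a),np.sin(a); return np.array([[c,0,s],[0,1,0],[-s,0,c]])
def fkj(q):
    R=np.eye(3);p=np.zeros(3);ax=[];og=[]
    for k in range(7):
        if k==1: p=p+[0,0,.2378]
        if k==3: p=p+.5542*R[:,2]-.0268*R0[:,1]
        if k==5: p=p+.4667*R[:,2]-.0153*R0[:,1]
        ax.append(S_[k]*R[:,k%2+(2 if k%2==0 else 0)] if k%2==0 else R[:,1]); og.append(p)
        R=R@(rz(-q[k]) if k%2==0 else ry(q[k]))
        if k in(1,3): R0=R
    p=p+.2958*R[:,2]; ax=np.array(ax).T; J=np.vstack([np.cross((p-np.array(og)),-ax.T).T,ax]); return p,R@rz(np.pi/2),J
def step(q,p,R,it=2):
    for _ in range(it):
        a,M,J=fkj(q); E=R@M.T; w=np.array([E[2,1]-E[1,2],E[0,2]-E[2,0],E[1,0]-E[0,1]])/2; e=np.r_[p-a,w]
        free=np.ones(7,bool)
        for _ in range(3):
            Jf=J[:,free]; dq=np.zeros(7); dq[free]=Jf.T@np.linalg.solve(Jf@Jf.T+1e-6*np.eye(6),e)
            bad=free&((q+dq<LO)|(q+dq>HI))
            if not bad.any(): break
            free&=~bad
        q=np.clip(q+dq,LO,HI)
    a,M,_=fkj(q); return q,np.linalg.norm(p-a)*1000,np.degrees(np.linalg.norm(M-R)/1.414)
kin.step=step
def T(phi,psi,roll=0): return h.tool(phi,psi)@rz(np.radians(roll))
E
python3 - <<'E'
from search2 import *
print(fkj(Q[3])[0],fk(Q[3])[0],P[3]); d=1e-6; J=fkj(Q[2])[2]; Jn=np.array([(fkj(Q[2]+d*np.eye(7)[k])[0]-fkj(Q[2])[0])/d for k in range(7)]).T; print(abs(J[:3]-Jn).max())
A=lambda *x:np.array(x)
# natural path, steeper phi
for phi in (55,60,65,70,75):
    q=Q[3]; q,_,_=path(q,A(.512,-.153,.30),fk(q)[1],4); q,e,a=path(q,A(.5,-.155,.3),T(90,h.BY),10); q9=q
    p2,R=h.under(phi,35,5,28,5); q,e,a=path(q,p2+[0,0,.08],R,10); q,e2,a2=path(q,p2,R,8); print(phi,q9.round(2),e,a,'|',q.round(2),e2,a2)
# random loops: minimise q3 at common pose
rng=np.random.default_rng(2); pc,Rc=A(.5,-.155,.33),T(90,h.BY); res=[];t0=time.time()
while time.time()-t0<200:
    q=q9;w=[];ok=True
    for k in range(rng.integers(1,4)):
        r,az=rng.uniform(.42,.8),np.radians(rng.uniform(-60,50)); pos=A(r*np.cos(az),r*np.sin(az),rng.uniform(.33,.6)).round(2)
        a=[int(rng.integers(50,131)),int(rng.integers(-90,91)),int(rng.integers(-90,91))]; w.append((pos.tolist(),a))
        q,e,b=path(q,pos,T(*a),12)
        if e>3 or b>3: ok=False;break
    if not ok: continue
    q,e,b=path(q,pc,Rc,12)
    if e<2: res.append((q[2],w,q.round(2).tolist()))
res.sort(key=lambda r:r[0]+.1*len(r[1])); print(len(res)); [print(r) for r in res[:8]]
E
```

```text
[ 0.51162476 -0.15292751  0.24143321] [ 0.51162476 -0.15292751  0.24143321] [ 0.5115 -0.1528  0.2415]
0.02306571291920842
55 [-0.71  0.29  1.16  1.86 -0.29  1.18  0.33] 32.6 1.3 | [-0.53  0.19  0.88  2.3  -1.    0.23  1.01] 58.9 1.9
60 [-0.71  0.29  1.16  1.86 -0.29  1.18  0.33] 0.6 0.0 | [-0.35  0.26  0.68  2.29 -1.01  0.23  1.  ] 22.7 0.7
65 [-0.71  0.29  1.16  1.86 -0.29  1.18  0.33] 0.3 0.0 | [-0.33  0.32  0.66  2.27 -0.91  0.27  0.89] 0.1 0.0
70 [-0.71  0.29  1.16  1.86 -0.29  1.18  0.33] 0.1 0.0 | [-0.41  0.37  0.77  2.22 -0.79  0.4   0.77] 0.1 0.0
75 [-0.71  0.29  1.16  1.86 -0.29  1.18  0.33] 0.1 0.0 | [-0.44  0.42  0.84  2.16 -0.71  0.53  0.69] 0.0 0.0
3304
(np.float64(-1.26565103192263), [([0.6, -0.44, 0.57], [118, 71, 15]), ([0.64, 0.03, 0.43], [114, -58, 32]), ([0.76, -0.15, 0.49], [54, 61, 75])], [1.2, 0.39, -1.27, 1.72, 0.39, 1.31, -0.36])
(np.float64(-1.1253115468814758), [([0.4, -0.55, 0.43], [108, -46, -12]), ([0.39, 0.41, 0.36], [62, -28, -66])], [1.12, 0.33, -1.13, 1.72, 0.31, 1.28, -0.29])
(np.float64(-1.1871505408607042), [([0.34, -0.27, 0.5], [85, 23, -53]), ([0
[... 200 characters left out ...]
7, -0.95, 1.73, 0.23, 1.26, -0.21])
(np.float64(-0.9730169429115673), [([0.57, -0.03, 0.57], [122, -62, 31]), ([0.43, -0.17, 0.52], [110, -79, 2])], [1.02, 0.28, -0.97, 1.73, 0.24, 1.26, -0.22])
(np.float64(-1.0290759686062247), [([0.48, -0.4, 0.43], [51, 69, -58]), ([0.57, 0.01, 0.47], [92, 69, 85]), ([0.47, -0.59, 0.41], [128, 44, -6])], [1.06, 0.29, -1.03, 1.73, 0.26, 1.27, -0.24])
(np.float64(-0.903671983447877), [([0.67, -0.28, 0.49], [88, -2, -36]), ([0.67, 0.13, 0.6], [116, -74, -9])], [0.97, 0.26, -0.9, 1.73, 0.21, 1.26, -0.19])
(np.float64(-0.8719601665986847), [([0.39, -0.17, 0.38], [113, 6, -43]), ([0.42, 0.04, 0.59], [126, -62, -24])], [0.95, 0.25, -0.87, 1.73, 0.2, 1.25, -0.18])
```

```bash
cat > chk.py <<'E'
from search2 import *
A=lambda *x:np.array(x)
def rest(q,phi,v=True):
    lg=[]
    def g(n,p,R,k=10):
        nonlocal q
        q,e,a=path(q,p,R,k); lg.append(max(e,a*3)); 
        if v: print(phi,n,np.round(p,3),q.round(2),e,a)
    p2,R=h.under(phi,35,5,28,5); g('pu',p2+[0,0,.08],R,10); g('p2',p2,R); g('in',h.under(phi,35,5)[0],R,4)
    for th in range(10,phi+1,10):
        Rl=h.tool(th,h.BY); c=h.PINS-Rl[:,2]*.178-Rl[:,1]*.010; g(th,c-R[:,2]*.005+R[:,1]*.035,R,4)
    g('ins',*h.lidtcp(phi,20),4)
    for th in (70,80,90): g(th,*h.lidtcp(th,20),4)
    p,R=h.lidtcp(90,20); g('lift',p+[0,0,.16],R,6)
    xs=h.tool(90,h.SY)[:,1]; Rs=h.tool(120,h.SY); org=h.FOOT-.010*Rs[:,2]-.0105*Rs[:,1]; pl=org-Rs[:,2]*.158
    g('above',pl+A(0,0,.15)-.06*xs,Rs,14); g('place',pl,Rs,8)
    return max(lg)
E
python3 - <<'E'
from chk import *
q9=A(-.71,.29,1.16,1.86,-.29,1.18,.33); pc,Rc=A(.5,-.155,.33),T(90,h.BY)
for W in ([((.38,-.52,.48),(56,37,-73))],[((.4,-.55,.43),(108,-46,-12)),((.39,.41,.36),(62,-28,-66))]):
    for scale in (1,2):
        q=q9
        for pos,a in W: q,e,b=path(q,A(*pos),T(*a),12*scale); print('w',q.round(2),e,b)
        q,e,b=path(q,pc,Rc,12*scale); print(q.round(2),e,b)
        for phi in (50,55,60): print(phi,rest(q,phi,v=(scale==2 and phi==50)))
E
```

```text
w [ 1.81  0.64 -1.27  1.22  0.04  1.53  2.58] 0.1 0.0
[ 1.    0.27 -0.95  1.73  0.23  1.26 -0.21] 0.2 0.0
50 77.7
55 34.4
60 0.3
w [ 1.8   0.63 -1.25  1.22  0.02  1.53  2.6 ] 0.3 0.0
[ 1.    0.27 -0.94  1.73  0.22  1.26 -0.21] 0.0 0.0
50 pu [ 0.52  -0.16   0.211] [ 1.07  0.08 -0.88  2.13  0.25  0.32 -0.22] 77.7 3.2
50 p2 [ 0.52  -0.16   0.131] [ 1.15  0.48 -1.1   2.37  2.06  0.45 -1.9 ] 0.4 0.0
50 in [ 0.548 -0.165  0.136] [ 1.09  0.49 -1.04  2.31  2.    0.42 -1.84] 0.0 0.0
50 10 [ 0.549 -0.166  0.167] [ 1.08  0.37 -0.99  2.29  1.85  0.31 -1.73] 0.0 0.0
50 20 [ 0.555 -0.167  0.198] [ 1.06  0.29 -0.94  2.25  1.56  0.23 -1.47] 0.3 0.0
50 30 [ 0.566 -0.169  0.227] [ 1.12  0.27 -1.01  2.19  1.21  0.24 -1.12] 0.3 0.0
50 40 [ 0.582 -0.173  0.253] [ 1.22  0.29 -1.13  2.13  1.05  0.32 -0.94] 0.1 0.0
50 50 [ 0.602 -0.177  0.276] [ 1.25  0.33 -1.2   2.06  0.99  0.39 -0.86] 0.1 0.0
50 ins [ 0.599 -0.177  0.241] [ 1.12  0.33 -1.05  2.11  1.14  0.32 -1.03] 0.1 0.0
50 70 [ 0.646 -0.187  0.268] [ 1.07  0.57 -1.21  1.73  0.77  0.94 -0.59] 0.2 0.0
50 80 [ 0.672 -0.192  0.276] [ 0.94  0.67 -1.17  1.52
[... 1266 characters left out ...]
0.95  0.23  0.94] 0.0 0.0
50 50 [ 0.602 -0.177  0.276] [-0.77  0.19  1.14  2.15 -0.87  0.3   0.85] 0.0 0.0
50 ins [ 0.599 -0.177  0.241] [-0.51  0.2   0.84  2.19 -1.04  0.22  1.01] 0.2 0.0
50 70 [ 0.646 -0.187  0.268] [-0.57  0.46  1.09  1.82 -0.65  0.83  0.57] 0.2 0.0
50 80 [ 0.672 -0.192  0.276] [-0.46  0.58  1.05  1.61 -0.61  1.11  0.5 ] 0.0 0.0
50 90 [ 0.698 -0.198  0.278] [-0.34  0.7   0.99  1.39 -0.58  1.36  0.45] 0.0 0.0
50 lift [ 0.698 -0.198  0.438] [-0.3   0.63  1.03  1.12 -0.53  1.66  0.37] 0.0 0.0
50 above [0.574 0.191 0.316] [-0.81  0.7   0.93  1.35 -0.57  1.88 -0.02] 0.0 0.0
50 place [0.633 0.182 0.166] [-0.7   0.91  0.85  1.33 -0.66  1.73  0.05] 0.0 0.0
50 97.1
55 57.9
60 24.1
```

```bash
cat > chk2.py <<'E'
from search2 import *
A=lambda *x:np.array(x)
def arc(th,phi,half,s):
    R=h.tool(phi,h.BY); Rl=h.tool(th,h.BY); c=h.PINS-Rl[:,2]*.178-Rl[:,1]*.010; return c-R[:,2]*s/1000+R[:,1]*half/1000,R
def rest(q,phi,half=43,s=13):
    def g(n,p,R,k=10):
        nonlocal q
        q,e,a=path(q,p,R,k); print(phi,n,np.round(p,3),q.round(2),e,a)
    R=h.tool(phi,h.BY); p2,_=h.under(phi,half,s,22,5); g('pu',p2+[0,0,.08],R,10); g('p2',p2,R); g('in',h.under(phi,half,s)[0],R,4)
    for th in (20,40,phi): g(th,*arc(th,phi,half,s),4)
    g('ins',*h.lidtcp(phi,20),4)
    for th in (80,90): g(th,*h.lidtcp(th,20),4)
    p,R=h.lidtcp(90,20); g('lift',p+[0,0,.16],R,6)
    xs=h.tool(90,h.SY)[:,1]; Rs=h.tool(120,h.SY); org=h.FOOT-.010*Rs[:,2]-.0105*Rs[:,1]; pl=org-Rs[:,2]*.158
    g('above',pl+A(0,0,.15)-.06*xs,Rs,14); g('place',pl,Rs,8)
E
python3 - <<'E'
from chk2 import *
q=Q[3]; q,_,_=path(q,A(.512,-.153,.30),fk(q)[1],4); q,e,a=path(q,A(.54,-.165,.30),T(90,h.BY),10); print(q.round(2))
rest(q,65); rest(q,70)
print(h.go([.512,-.153,.30],h.tool(43,h.BY)),h.go([.54,-.165,.33],h.tool(90,h.BY)))
E
```

```text
[-0.61  0.38  1.11  1.77 -0.36  1.22  0.39]
65 pu [ 0.536 -0.163  0.215] [-0.7   0.21  1.07  2.18 -0.53  0.47  0.53] 0.2 0.0
65 p2 [ 0.536 -0.163  0.135] [-0.38  0.33  0.72  2.24 -0.88  0.31  0.85] 0.1 0.0
65 in [ 0.557 -0.168  0.14 ] [-0.38  0.35  0.74  2.19 -0.86  0.35  0.83] 0.0 0.0
65 20 [ 0.564 -0.169  0.201] [-0.57  0.29  0.95  2.13 -0.64  0.48  0.62] 0.0 0.0
65 40 [ 0.592 -0.175  0.257] [-0.65  0.28  1.05  2.01 -0.53  0.61  0.51] 0.0 0.0
65 65 [ 0.649 -0.187  0.307] [-0.58  0.35  1.04  1.83 -0.54  0.75  0.48] 0.0 0.0
65 ins [ 0.633 -0.184  0.263] [-0.56  0.36  1.    1.91 -0.6   0.66  0.54] 0.0 0.0
65 80 [ 0.672 -0.192  0.276] [-0.42  0.54  0.96  1.61 -0.55  1.08  0.45] 0.0 0.0
65 90 [ 0.698 -0.198  0.278] [-0.31  0.67  0.92  1.39 -0.53  1.34  0.41] 0.0 0.0
65 lift [ 0.698 -0.198  0.438] [-0.27  0.6   0.95  1.11 -0.48  1.64  0.34] 0.0 0.0
65 above [0.574 0.191 0.316] [-0.77  0.67  0.84  1.35 -0.53  1.86 -0.07] 0.0 0.0
65 place [0.633 0.182 0.166] [-0.66  0.88  0.77  1.33 -0.62  1.7   0.01] 0.0 0.0
70 pu [ 0.538 -0.163  0.212] [-0.67  0.27  1.07  2.12 -0.52  0.6   0.52] 0.1 0.0

[... 269 characters left out ...]
4] [-0.61  0.33  1.05  1.95 -0.52  0.73  0.49] 0.0 0.0
70 70 [ 0.665 -0.191  0.311] [-0.52  0.42  1.02  1.72 -0.54  0.9   0.46] 0.0 0.0
70 ins [ 0.646 -0.187  0.268] [-0.52  0.42  1.    1.82 -0.57  0.81  0.5 ] 0.0 0.0
70 80 [ 0.672 -0.192  0.276] [-0.42  0.54  0.97  1.61 -0.55  1.08  0.45] 0.0 0.0
70 90 [ 0.698 -0.198  0.278] [-0.31  0.67  0.92  1.39 -0.53  1.34  0.41] 0.0 0.0
70 lift [ 0.698 -0.198  0.438] [-0.27  0.6   0.95  1.11 -0.48  1.64  0.34] 0.0 0.0
70 above [0.574 0.191 0.316] [-0.77  0.67  0.85  1.35 -0.53  1.86 -0.07] 0.0 0.0
70 place [0.633 0.182 0.166] [-0.66  0.88  0.77  1.33 -0.62  1.7   0.01] 0.0 0.0
[ -0.4  43.  -39.6  -0.1   0.2   0.3] [ -6.4  85.3 -38.3  46.9   0.3   0.2]
```

```bash
python3 -m creep '[{"tx":0,"ty":43,"tz":-40,"ax":0,"ay":0,"az":0,"claw":100},{"tx":0,"ty":43,"tz":-40,"ax":0,"ay":0,"az":0,"claw":100},{"tx":-6,"ty":85,"tz":-38,"ax":47,"ay":0,"az":0,"claw":100},{"tx":-6,"ty":85,"tz":-38,"ax":47,"ay":0,"az":0,"claw":100},{"tx":-6,"ty":85,"tz":-38,"ax":47,"ay":0,"az":0,"claw":100},{"tx":-6,"ty":85,"tz":-38,"ax":47,"ay":0,"az":0,"claw":100},{"tx":-6,"ty":85,"tz":-38,"ax":47,"ay":0,"az":0,"claw":100},{"tx":-6,"ty":85,"tz":-38,"ax":47,"ay":0,"az":0,"claw":100},{"tx":-6,"ty":85,"tz":-38,"ax":47,"ay":0,"az":0,"claw":100}]'
python3 - <<'E'
from chk2 import *
q=np.array(h.read_state()['joint_positions']); print(q.round(2)); rest(q,65)
R=h.tool(65,h.BY); p2,_=h.under(65,43,13,22,5); print(h.go(p2+[0,0,.08],R),h.go(p2,R))
E
```

```text
t: 4.0
ee_pos: [0.5309, -0.1736, 0.3293]
tcp_rot: [0.784, 0.602, 0.064, 0.14]
contact_force: [-1.7, -0.7, 0.5]
finger_gap: 0.0873
finger_force: 0.0
[-0.97  0.09  1.27  1.94 -0.03  0.87  0.04]
65 pu [ 0.536 -0.163  0.215] [-0.64  0.19  0.99  2.17 -0.47  0.46  0.47] 0.1 0.0
65 p2 [ 0.536 -0.163  0.135] [-0.33  0.31  0.66  2.24 -0.81  0.29  0.8 ] 0.1 0.0
65 in [ 0.557 -0.168  0.14 ] [-0.33  0.34  0.68  2.19 -0.8   0.33  0.77] 0.0 0.0
65 20 [ 0.564 -0.169  0.201] [-0.52  0.27  0.89  2.13 -0.59  0.46  0.57] 0.0 0.0
65 40 [ 0.592 -0.175  0.257] [-0.6   0.26  0.98  2.01 -0.48  0.59  0.46] 0.0 0.0
65 65 [ 0.649 -0.187  0.307] [-0.54  0.32  0.97  1.82 -0.49  0.74  0.44] 0.0 0.0
65 ins [ 0.633 -0.184  0.263] [-0.51  0.34  0.93  1.91 -0.54  0.64  0.49] 0.0 0.0
65 80 [ 0.672 -0.192  0.276] [-0.39  0.52  0.9   1.61 -0.5   1.07  0.42] 0.0 0.0
65 90 [ 0.698 -0.198  0.278] [-0.28  0.65  0.86  1.39 -0.49  1.33  0.38] 0.0 0.0
65 lift [ 0.698 -0.198  0.438] [-0.25  0.59  0.89  1.11 -0.45  1.63  0.32] 0.0 0.0
65 above [0.574 0.191 0.316] [-0.74  0.65  0.78  1.35 -0.51  1.85 -0.1 ] 0.0 0.0
65 place [0.633 0.182 0.166] [-0.64  0.86  0.72  1.33 -0.58  1.69 -0.02] 0.0 0.0
[ 19.4 -31.9 108.7  -7.8   4.9  -1.7] [ 24.9 -55.6 184.9  -7.8   4.9  -1.7]
```

```bash
python3 -m creep '[{"tx":5,"ty":-8,"tz":27,"ax":-2,"ay":1.2,"az":-0.4,"claw":100},{"tx":10,"ty":-16,"tz":54,"ax":-4,"ay":2.5,"az":-0.8,"claw":100},{"tx":14,"ty":-24,"tz":81,"ax":-6,"ay":3.7,"az":-1.2,"claw":100},{"tx":19,"ty":-32,"tz":109,"ax":-8,"ay":5,"az":-1.7,"claw":100},{"tx":19,"ty":-32,"tz":109,"ax":-8,"ay":5,"az":-1.7,"claw":100},{"tx":19,"ty":-32,"tz":109,"ax":-8,"ay":5,"az":-1.7,"claw":100},{"tx":19,"ty":-32,"tz":109,"ax":-8,"ay":5,"az":-1.7,"claw":100}]'
python3 - <<'E'
from chk2 import *
q=np.array(h.read_state()['joint_positions']); print(q.round(2))
R=h.tool(65,h.BY); p2,_=h.under(65,43,13,22,5); print(h.go(p2+[0,0,.08],R),h.go(p2,R))
from h import shot; shot('wrist','w1')
E
```

```text
t: 4.7
ee_pos: [0.5378, -0.1652, 0.2167]
tcp_rot: [0.759, 0.613, 0.137, 0.173]
contact_force: [0.5, -0.7, -0.7]
finger_gap: 0.0867
finger_force: 0.0
[-0.64  0.19  0.99  2.17 -0.47  0.45  0.47]
[ 1.9 -3.   0.5  0.5  0.2  0.1] [  2.2 -37.5  72.7   0.5   0.2   0.1]
```

View pics/w1.png

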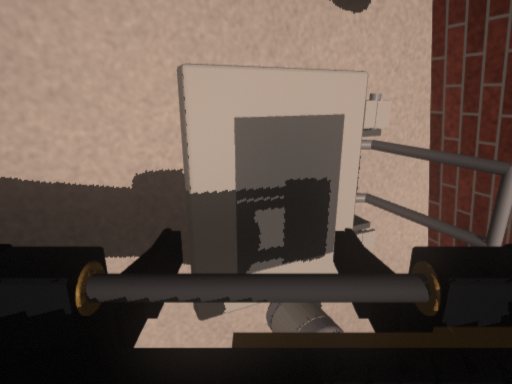

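The wrist view shows the shut lid (corners at about (182,68) and (365,72)). The lower finger (175,245) is clear in front of its free edge (x≈190), and the hinge and bail are at right.

```bash
python3 - <<'E'
from h import *
p,d,i=load('w1'); X=cloud(d,i); v,u=np.mgrid[:384,:512]
m=(d>0)&(abs(X[...,2]-.130)<.006)&(v<230)&(u>170)&(u<375); Y=(X[m]-PINS)@np.stack([EX,[-EX[1],EX[0],0],[0,0,1]],1)*1000
print(np.percentile(Y[:,0],[0,.5,99.5,100]),np.percentile(Y[:,1],[0,1,99,100]),np.median(X[m][:,2]))
e=[]
for a in range(-20,95,10):
    k=(abs(Y[:,1]-a)<5); e.append((a,round(np.percentile(Y[k,0],1),1)))
print(e)
s=read_state(); print(((s['ee_pos']-PINS)@np.stack([EX,[-EX[1],EX[0],0],[0,0,1]],1)*1000).round(1))
E
python3 -m creep '[{"tx":2,"ty":-12,"tz":20,"ax":0.5,"ay":0,"az":0,"claw":100},{"tx":2,"ty":-20,"tz":37,"ax":0.5,"ay":0,"az":0,"claw":100},{"tx":2,"ty":-29,"tz":55,"ax":0.5,"ay":0,"az":0,"claw":100},{"tx":2,"ty":-37,"tz":73,"ax":0.5,"ay":0,"az":0,"claw":100},{"tx":2,"ty":-37,"tz":73,"ax":0.5,"ay":0,"az":0,"claw":100},{"tx":2,"ty":-37,"tz":73,"ax":0.5,"ay":0,"az":0,"claw":100}]'
python3 - <<'E'
from chk2 import *
q=np.array(h.read_state()['joint_positions']); print(q.round(2))
R=h.tool(65,h.BY);p2,_=h.under(65,43,13,22,5);print(h.go(p2,R))
E
```

```text
[-176.40880454 -175.6422356    -6.93192071   12.18202923] [-52.55812176 -36.04380352  98.5938308  100.02608478] 0.12987357693632223
[(-20, np.float64(-172.2)), (-10, np.float64(-175.2)), (0, np.float64(-175.3)), (10, np.float64(-175.3)), (20, np.float64(-175.3)), (30, np.float64(-175.3)), (40, np.float64(-175.4)), (50, np.float64(-175.4)), (60, np.float64(-175.3)), (70, np.float64(-175.4)), (80, np.float64(-175.4)), (90, np.float64(-175.5))]
[-164.    -1.3   96.7]
t: 5.35
ee_pos: [0.5357, -0.1622, 0.134]
tcp_rot: [0.759, 0.614, 0.134, 0.169]
contact_force: [0.2, -0.6, 1.3]
finger_gap: 0.087
finger_force: 0.0
[-0.34  0.32  0.66  2.24 -0.81  0.29  0.79]
[-0.7  0.5 -0.8 -0.1  0.2  0.2]
```

```bash
sed -i 's/^PINS=.*/&/; s/\.6985,-\.1981,/.6993,-.1983,/' h.py; sed -i 's/\[\.6985/[.6993/' h.py; grep -n PINS= h.py; python3 - <<'E'
from chk2 import *
s=h.read_state()
for th in (0,3,6,9,12,15,20,25,30,35,40,45,50,55,60,65): print(th,h.go(*arc(th,65,43,13),s)[1:3])
E
```

```text
19:PINS=np.array([.6993,-.1983,.120]); FOOT=np.array([.5588,.1928,.015])
0 [23.3  4.3]
3 [27.  -4.2]
6 [ 31.1 -12.6]
9 [ 35.7 -20.8]
12 [ 40.7 -28.7]
15 [ 46.1 -36.3]
20 [ 55.9 -48.3]
25 [ 66.7 -59.5]
30 [ 78.5 -69.6]
35 [ 91.1 -78.7]
40 [104.5 -86.7]
45 [118.5 -93.4]
50 [133.1 -99. ]
55 [ 148.  -103.2]
60 [ 163.3 -106.1]
65 [ 178.8 -107.7]
```

```bash
python3 -m creep '[{"tx":-1,"ty":8,"tz":1,"ax":0,"ay":0,"az":0,"claw":100},{"tx":-1,"ty":16,"tz":3,"ax":0,"ay":0,"az":0,"claw":100},{"tx":-1,"ty":20,"tz":4,"ax":0,"ay":0,"az":0,"claw":100},{"tx":-1,"ty":22,"tz":4,"ax":0,"ay":0,"az":0,"claw":100},{"tx":-1,"ty":23,"tz":4,"ax":0,"ay":0,"az":0,"claw":100},{"tx":-1,"ty":25,"tz":0,"ax":0,"ay":0,"az":0,"claw":100},{"tx":-1,"ty":27,"tz":-4,"ax":0,"ay":0,"az":0,"claw":100},{"tx":-1,"ty":29,"tz":-8,"ax":0,"ay":0,"az":0,"claw":100},{"tx":-1,"ty":31,"tz":-13,"ax":0,"ay":0,"az":0,"claw":100},{"tx":-1,"ty":33,"tz":-17,"ax":0,"ay":0,"az":0,"claw":100},{"tx":-1,"ty":36,"tz":-21,"ax":0,"ay":0,"az":0,"claw":100},{"tx":-1,"ty":36,"tz":-21,"ax":0,"ay":0,"az":0,"claw":100},{"tx":-1,"ty":36,"tz":-21,"ax":0,"ay":0,"az":0,"claw":100}]'
python3 - <<'E'
from h import *
s=read_state();print(s['finger_force'],s['contact_force'],s['joint_positions'].round(2)); p,d,i=shot('side','s1'); shot('wrist','w2')
cv2.imwrite('pics/s1c.png',cv2.resize(p[150:330,190:400,::-1],None,fx=3,fy=3))
E
```

```text
t: 6.65
ee_pos: [0.5579, -0.1678, 0.1671]
tcp_rot: [0.76, 0.614, 0.134, 0.169]
contact_force: [1.1, 0.2, 0.6]
finger_gap: 0.0868
finger_force: 0.0
0.0 [1.08926479 0.17186416 0.64361164] [-0.44  0.31  0.79  2.17 -0.69  0.39  0.67]
```

View pics/s1c.png

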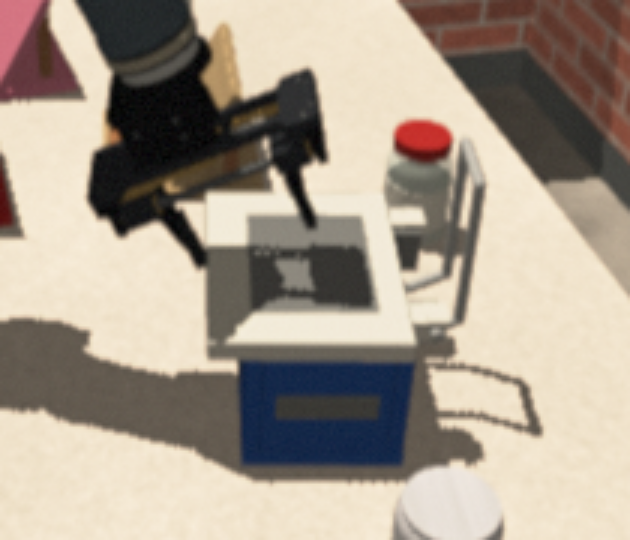

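The lid is still shut, with its free edge at (208,270) in the crop. The lower fingertip at (200,262) slid past it in front, so I'll go back down, deeper and further forward.

```bash
python3 -m creep '[{"tx":0,"ty":-11,"tz":0,"ax":0,"ay":0,"az":0,"claw":100},{"tx":0,"ty":-21,"tz":0,"ax":0,"ay":0,"az":0,"claw":100},{"tx":0,"ty":-21,"tz":0,"ax":0,"ay":0,"az":0,"claw":100},{"tx":0,"ty":-21,"tz":10,"ax":0,"ay":0,"az":0,"claw":100},{"tx":0,"ty":-21,"tz":20,"ax":0,"ay":0,"az":0,"claw":100},{"tx":0,"ty":-21,"tz":26,"ax":0,"ay":0,"az":0,"claw":100},{"tx":0,"ty":-16,"tz":28,"ax":0,"ay":0,"az":0,"claw":100},{"tx":0,"ty":-11,"tz":30,"ax":0,"ay":0,"az":0,"claw":100},{"tx":0,"ty":-9,"tz":30,"ax":0,"ay":0,"az":0,"claw":100},{"tx":0,"ty":-7,"tz":30,"ax":0,"ay":0,"az":0,"claw":100},{"tx":0,"ty":-7,"tz":30,"ax":0,"ay":0,"az":0,"claw":100},{"tx":0,"ty":-7,"tz":30,"ax":0,"ay":0,"az":0,"claw":100}]'
python3 - <<'E'
from h import *
s=read_state();print(s['finger_force'],s['contact_force'],s['joint_positions'].round(2)); p,d,i=shot('side','s2')
from chk2 import arc
print(go(*arc(0,65,43,8),s))
cv2.imwrite('pics/s2c.png',cv2.resize(p[205:275,230:330,::-1],None,fx=7,fy=7))
E
```

```text
t: 7.95
ee_pos: [0.5626, -0.1692, 0.136]
tcp_rot: [0.76, 0.614, 0.133, 0.168]
contact_force: [-4.4, 0.4, -1.7]
finger_gap: 0.0866
finger_force: 2.2
2.2442054841667414 [-4.37083774  0.35400326 -1.67613064] [-0.33  0.36  0.67  2.18 -0.81  0.33  0.78]
[ 0.4 -2.7 -0.6 -0.3  0.2  0.1]
```

View pics/s2c.png

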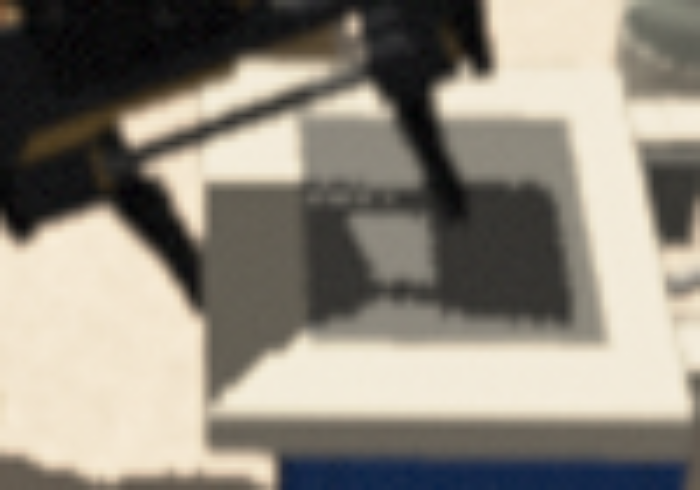

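```bash
python3 -m creep '[{"tx":0,"ty":2,"tz":-3,"ax":0,"ay":0,"az":0,"claw":100},{"tx":0,"ty":4,"tz":-6,"ax":0,"ay":0,"az":0,"claw":100},{"tx":0,"ty":5,"tz":-8,"ax":0,"ay":0,"az":0,"claw":100},{"tx":0,"ty":5,"tz":-8,"ax":0,"ay":0,"az":0,"claw":100}]'
python3 - <<'E'
from h import *
s=read_state();print(s['finger_force'],s['contact_force']); p,d,i=shot('top','t2'); X=cloud(d,i)
v,u=np.mgrid[:384,:512]; Y=(X-PINS)@np.stack([EX,[-EX[1],EX[0],0],[0,0,1]],1)*1000
m=(d>0)&(abs(Y[...,1]+60)<30)&(Y[...,0]>-175)&(Y[...,0]<-25)&(abs(Y[...,2]-20)<60); c=np.polyfit(Y[m][:,0],Y[m][:,2],1); print('lid angle',np.degrees(np.arctan(-c[0])),c[1])
E
```

```text
t: 8.4
ee_pos: [0.5625, -0.1691, 0.1449]
tcp_rot: [0.76, 0.614, 0.132, 0.166]
contact_force: [-8.2, -0.0, -2.3]
finger_gap: 0.0868
finger_force: 3.9
3.9099084958434105 [-8.19857128 -0.04610848 -2.26042051]
lid angle 3.4139350052745874 8.764637028498264
```

```bash
python3 -m creep '[{"tx":0,"ty":2,"tz":-4,"ax":0,"ay":0,"az":0,"claw":100},{"tx":0,"ty":4,"tz":-8,"ax":0,"ay":0,"az":0,"claw":100},{"tx":0,"ty":6,"tz":-12,"ax":0,"ay":0,"az":0,"claw":100},{"tx":0,"ty":9,"tz":-16,"ax":0,"ay":0,"az":0,"claw":100},{"tx":0,"ty":11,"tz":-20,"ax":0,"ay":0,"az":0,"claw":100},{"tx":0,"ty":14,"tz":-24,"ax":0,"ay":0,"az":0,"claw":100},{"tx":0,"ty":17,"tz":-28,"ax":0,"ay":0,"az":0,"claw":100},{"tx":0,"ty":19,"tz":-32,"ax":0,"ay":0,"az":0,"claw":100},{"tx":0,"ty":19,"tz":-32,"ax":0,"ay":0,"az":0,"claw":100}]'
cat > ang.py <<'E'
from h import *
import sys
s=read_state();print(s['finger_force'],s['contact_force'].round(1)); p,d,i=shot('top',sys.argv[1]); X=cloud(d,i)
Y=(X-PINS)@np.stack([EX,[-EX[1],EX[0],0],[0,0,1]],1)*1000
m=(d>0)&(abs(Y[...,1]+65)<25)&(Y[...,2]>15)&(np.hypot(Y[...,0],Y[...,2])<178)&(np.hypot(Y[...,0],Y[...,2])>30)&(Y[...,0]<0)
c,_,vt=(lambda P:(P.mean(0),0,np.linalg.svd(P-P.mean(0),full_matrices=False)[2]))(Y[m][:,[0,2]])
a=vt[0]; a=a if a[0]>0 else -a; print('angle',np.degrees(np.arctan2(-a[1],a[0])),m.sum(),'off',(c@[-a[1],a[0]]))
print('tcp box',((s['ee_pos']-PINS)@np.stack([EX,[-EX[1],EX[0],0],[0,0,1]],1)*1000).round(1))
E
python3 ang.py t3
```

```text
t: 9.35
ee_pos: [0.566, -0.1696, 0.182]
tcp_rot: [0.76, 0.614, 0.132, 0.166]
contact_force: [-9.0, 0.2, 0.5]
finger_gap: 0.0869
finger_force: 4.2
4.20830637216568 [-9.   0.2  0.5]
angle 15.373834863896404 582 off 8.348358911961206
tcp box [-1.364e+02 -1.000e-01  6.200e+01]
```

```bash
python3 -m creep '[{"tx":0,"ty":4,"tz":-6,"ax":0,"ay":0,"az":0,"claw":100},{"tx":0,"ty":9,"tz":-12,"ax":0,"ay":0,"az":0,"claw":100},{"tx":0,"ty":14,"tz":-18,"ax":0,"ay":0,"az":0,"claw":100},{"tx":0,"ty":20,"tz":-23,"ax":0,"ay":0,"az":0,"claw":100},{"tx":0,"ty":26,"tz":-28,"ax":0,"ay":0,"az":0,"claw":100},{"tx":0,"ty":32,"tz":-33,"ax":0,"ay":0,"az":0,"claw":100},{"tx":0,"ty":38,"tz":-38,"ax":0,"ay":0,"az":0,"claw":100},{"tx":0,"ty":44,"tz":-42,"ax":0,"ay":0,"az":0,"claw":100},{"tx":0,"ty":51,"tz":-46,"ax":0,"ay":0,"az":0,"claw":100},{"tx":0,"ty":58,"tz":-50,"ax":0,"ay":0,"az":0,"claw":100},{"tx":0,"ty":58,"tz":-50,"ax":0,"ay":0,"az":0,"claw":100}]'
python3 ang.py t4
```

```text
t: 10.5
ee_pos: [0.6013, -0.1769, 0.2546]
tcp_rot: [0.759, 0.614, 0.134, 0.17]
contact_force: [-2.8, -0.1, -0.1]
finger_gap: 0.087
finger_force: 1.2
1.2195660173892975 [-2.8 -0.1 -0.1]
angle 40.829364373444264 312 off 10.368170299885321
tcp box [-100.3    0.2  134.6]
```

```bash
python3 -m creep '[{"tx":0,"ty":7,"tz":-4,"ax":0,"ay":0,"az":0,"claw":100},{"tx":0,"ty":14,"tz":-7,"ax":0,"ay":0,"az":0,"claw":100},{"tx":0,"ty":21,"tz":-10,"ax":0,"ay":0,"az":0,"claw":100},{"tx":0,"ty":29,"tz":-12,"ax":0,"ay":0,"az":0,"claw":100},{"tx":0,"ty":36,"tz":-15,"ax":0,"ay":0,"az":0,"claw":100},{"tx":0,"ty":44,"tz":-16,"ax":0,"ay":0,"az":0,"claw":100},{"tx":0,"ty":51,"tz":-18,"ax":0,"ay":0,"az":0,"claw":100},{"tx":0,"ty":59,"tz":-19,"ax":0,"ay":0,"az":0,"claw":100},{"tx":0,"ty":66,"tz":-19,"ax":0,"ay":0,"az":0,"claw":100},{"tx":0,"ty":66,"tz":-10,"ax":0,"ay":0,"az":0,"claw":100},{"tx":0,"ty":66,"tz":0,"ax":0,"ay":0,"az":0,"claw":100},{"tx":0,"ty":66,"tz":8,"ax":0,"ay":0,"az":0,"claw":100},{"tx":0,"ty":66,"tz":8,"ax":0,"ay":0,"az":0,"claw":100}]'
python3 ang.py t5; python3 - <<'E'
from h import *
print(go(*lidtcp(65,20,33)), read_state()['joint_positions'].round(2))
E
```

```text
t: 11.85
ee_pos: [0.6609, -0.1895, 0.2709]
tcp_rot: [0.76, 0.614, 0.132, 0.167]
contact_force: [-0.4, 0.5, -0.8]
finger_gap: 0.0869
finger_force: 0.4
0.4462417680770159 [-0.4  0.5 -0.8]
angle 63.45936416043056 47 off 7.13135507738545
tcp box [-39.4   0.5 150.9]
[-0.3  4.4 -3.9 -0.3  0.2  0.1] [-0.49  0.39  0.93  1.83 -0.57  0.7   0.5 ]
```

```bash
python3 -m creep '[{"tx":0,"ty":-4,"tz":-1,"ax":0,"ay":0,"az":0,"claw":92},{"tx":0,"ty":-8,"tz":-2,"ax":0,"ay":0,"az":0,"claw":82},{"tx":0,"ty":-12,"tz":-3,"ax":0,"ay":0,"az":0,"claw":72},{"tx":0,"ty":-16,"tz":-3,"ax":0,"ay":0,"az":0,"claw":62},{"tx":0,"ty":-20,"tz":-3,"ax":0,"ay":0,"az":0,"claw":53},{"tx":0,"ty":-23,"tz":-3,"ax":0,"ay":0,"az":0,"claw":46},{"tx":0,"ty":-25,"tz":-3,"ax":0,"ay":0,"az":0,"claw":40},{"tx":0,"ty":-27,"tz":-3,"ax":0,"ay":0,"az":0,"claw":35},{"tx":0,"ty":-28,"tz":-3,"ax":0,"ay":0,"az":0,"claw":30},{"tx":0,"ty":-29,"tz":-3,"ax":0,"ay":0,"az":0,"claw":28},{"tx":0,"ty":-29,"tz":-3,"ax":0,"ay":0,"az":0,"claw":28}]' 15
python3 ang.py t6; python3 - <<'E'
from h import *
print(go(*lidtcp(65,20,0)), read_state()['joint_positions'].round(2))
E
```

```text
t: 13.0
ee_pos: [0.6345, -0.1841, 0.2638]
tcp_rot: [0.76, 0.614, 0.133, 0.169]
contact_force: [-0.9, 0.2, -0.2]
finger_gap: 0.0254
finger_force: 0.6
0.5609240783087444 [-0.9  0.2 -0.2]
angle 61.05295269167108 186 off 12.510276768869787
tcp box [-66.3   0.2 143.8]
[-0.2 -0.7  0.3 -0.2  0.2  0.1] [-0.53  0.34  0.95  1.91 -0.55  0.65  0.5 ]
```

```bash
python3 -m creep '[{"tx":0,"ty":0,"tz":0,"ax":0,"ay":0,"az":0,"claw":22},{"tx":0,"ty":0,"tz":0,"ax":0,"ay":0,"az":0,"claw":15},{"tx":0,"ty":0,"tz":0,"ax":0,"ay":0,"az":0,"claw":15},{"tx":0,"ty":0,"tz":0,"ax":0,"ay":0,"az":0,"claw":15},{"tx":0,"ty":0,"tz":0,"ax":0,"ay":0,"az":0,"claw":15}]' 18
python3 ang.py t7; python3 - <<'E'
from h import *
s=read_state()
for th in (70,75,80,85,90,93): print(th,go(*lidtcp(th,20),s))
E
```

```text
t: 13.55
ee_pos: [0.6344, -0.1841, 0.2637]
tcp_rot: [0.76, 0.614, 0.133, 0.168]
contact_force: [-1.6, 0.7, 0.5]
finger_gap: 0.0203
finger_force: 18.0
17.98386558150014 [-1.6  0.7  0.5]
angle 61.73502386409894 207 off 12.257300403641047
tcp box [-66.4   0.2 143.7]
70 [-0.3 13.3  0.8  4.8  0.2  0.1]
75 [-0.3 26.9  2.6  9.8  0.2  0.1]
80 [-0.3 40.4  5.5 14.8  0.2  0.1]
85 [-0.3 53.6  9.6 19.8  0.2  0.1]
90 [-0.3 66.3 14.8 24.8  0.2  0.1]
93 [-0.3 73.7 18.5 27.8  0.2  0.1]
```

```bash
python3 -m creep '[{"tx":0,"ty":7,"tz":-1,"ax":2.5,"ay":0,"az":0,"claw":15},{"tx":0,"ty":13,"tz":-1,"ax":5,"ay":0,"az":0,"claw":15},{"tx":0,"ty":20,"tz":0,"ax":7.5,"ay":0,"az":0,"claw":15},{"tx":0,"ty":27,"tz":1,"ax":10,"ay":0,"az":0,"claw":15},{"tx":0,"ty":34,"tz":2,"ax":12.5,"ay":0,"az":0,"claw":15},{"tx":0,"ty":40,"tz":4,"ax":15,"ay":0,"az":0,"claw":15},{"tx":0,"ty":47,"tz":6,"ax":17.5,"ay":0,"az":0,"claw":15},{"tx":0,"ty":54,"tz":8,"ax":20,"ay":0,"az":0,"claw":15},{"tx":0,"ty":60,"tz":10,"ax":22.5,"ay":0,"az":0,"claw":15},{"tx":0,"ty":66,"tz":13,"ax":25,"ay":0,"az":0,"claw":15},{"tx":0,"ty":66,"tz":13,"ax":25,"ay":0,"az":0,"claw":15},{"tx":0,"ty":66,"tz":13,"ax":25,"ay":0,"az":0,"claw":15}]'
python3 - <<'E'
from h import *
s=read_state(); print(s['contact_force'],s['wrist_torque'],s['joint_positions'].round(2)); print(go(*lidtcp(90,20),s))
p,d,i=shot('side','s8'); X=cloud(d,i); cv2.imwrite('pics/s8c.png',cv2.resize(p[120:310,230:400,::-1],None,fx=3,fy=3))
E
```

```text
t: 14.8
ee_pos: [0.6988, -0.1977, 0.2787]
tcp_rot: [0.778, 0.628, -0.003, 0.001]
contact_force: [1.1, -1.0, -4.4]
finger_gap: 0.0201
finger_force: 18.0
[ 1.13939863 -1.02166077 -4.43218787] [-0.17563066 -0.51509965 -0.00766763] [-0.3   0.66  0.9   1.38 -0.51  1.34  0.39]
[-0.5  0.6  0.7 -0.1  0.3  0. ]
```

View pics/s8c.png

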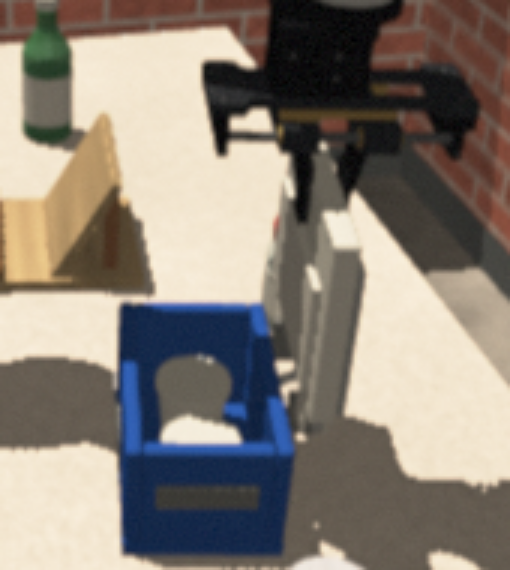

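The lid stands upright in the grip (plate at (340,310) in the crop), the box is open, and forces are small. Next is the straight lift.

```bash
python3 -m creep '[{"tx":0,"ty":0,"tz":-4,"ax":0,"ay":0,"az":0,"claw":15},{"tx":0,"ty":0,"tz":-8,"ax":0,"ay":0,"az":0,"claw":15},{"tx":0,"ty":0,"tz":-12,"ax":0,"ay":0,"az":0,"claw":15},{"tx":0,"ty":0,"tz":-16,"ax":0,"ay":0,"az":0,"claw":15},{"tx":0,"ty":0,"tz":-21,"ax":0,"ay":0,"az":0,"claw":15},{"tx":0,"ty":0,"tz":-26,"ax":0,"ay":0,"az":0,"claw":15},{"tx":0,"ty":0,"tz":-32,"ax":0,"ay":0,"az":0,"claw":15},{"tx":0,"ty":0,"tz":-40,"ax":0,"ay":0,"az":0,"claw":15},{"tx":0,"ty":0,"tz":-40,"ax":0,"ay":0,"az":0,"claw":15}]'
python3 - <<'E'
from h import *
s=read_state(); print(s['contact_force'],s['wrist_torque'])
E
python3 -m creep '[{"tx":0,"ty":0,"tz":-10,"ax":0,"ay":0,"az":0,"claw":15},{"tx":0,"ty":0,"tz":-25,"ax":0,"ay":0,"az":0,"claw":15},{"tx":0,"ty":0,"tz":-40,"ax":0,"ay":0,"az":0,"claw":15},{"tx":0,"ty":0,"tz":-55,"ax":0,"ay":0,"az":0,"claw":15},{"tx":0,"ty":0,"tz":-70,"ax":0,"ay":0,"az":0,"claw":15},{"tx":0,"ty":0,"tz":-85,"ax":0,"ay":0,"az":0,"claw":15},{"tx":0,"ty":0,"tz":-100,"ax":0,"ay":0,"az":0,"claw":15},{"tx":0,"ty":0,"tz":-110,"ax":0,"ay":0,"az":0,"claw":15},{"tx":0,"ty":0,"tz":-115,"ax":0,"ay":0,"az":0,"claw":15},{"tx":0,"ty":0,"tz":-115,"ax":0,"ay":0,"az":0,"claw":15}]'
python3 - <<'E'
from h import *
s=read_state(); print(s['contact_force'],s['wrist_torque'],s['joint_positions'].round(2))
p,d,i=shot('side','s9'); X=cloud(d,i); shot('wrist','w9')
cv2.imwrite('pics/s9c.png',cv2.resize(p[60:310,200:420,::-1],None,fx=2.3,fy=2.3))
# lid plane from side camera, in tool coordinates
R0=Rot.from_quat(s['tcp_rot']).as_matrix(); Y=(X-s['ee_pos'])@R0*1000
m=(d>0)&(Y[...,2]>30)&(Y[...,2]<165)&(abs(Y[...,1])<40)&(abs(Y[...,0])<110); P=Y[m]; print(m.sum(),np.percentile(P,[1,50,99],axis=0).round(1))
c,a,Q=plane(P,6,4); print(c,a,len(Q))
m=(d>0)&(Y[...,2]>165)&(Y[...,2]<200)&(abs(Y[...,1])<30)&(abs(Y[...,0])<90);print('knuckle zmax',np.percentile(Y[m][:,2],[50,95,99]),m.sum())
E
```

```text
t: 15.75
ee_pos: [0.6991, -0.1982, 0.3215]
tcp_rot: [0.778, 0.628, -0.002, 0.001]
contact_force: [0.6, -0.0, -4.4]
finger_gap: 0.0199
finger_force: 18.0
[ 0.60495846 -0.01913651 -4.38703416] [-0.14548326  0.05121279 -0.0157939 ]
t: 16.75
ee_pos: [0.6992, -0.1975, 0.4355]
tcp_rot: [0.778, 0.628, -0.002, 0.001]
contact_force: [0.5, -0.1, -3.7]
finger_gap: 0.0198
finger_force: 18.0
[ 0.47833138 -0.10160851 -3.73344628] [-0.10195538  0.09027454 -0.00610549] [-0.27  0.6   0.93  1.11 -0.47  1.63  0.33]
1464 [[-101.7  -16.    30.3]
 [ -75.5  -11.3   78.8]
 [  78.4    9.4  161.9]]
[-26.0142732  -12.18874048  76.31594305] [-0.05764184 -0.99817158  0.01819098] 625
knuckle zmax [166.94554634 169.27694016 169.71832586] 23
```

View pics/s9c.png

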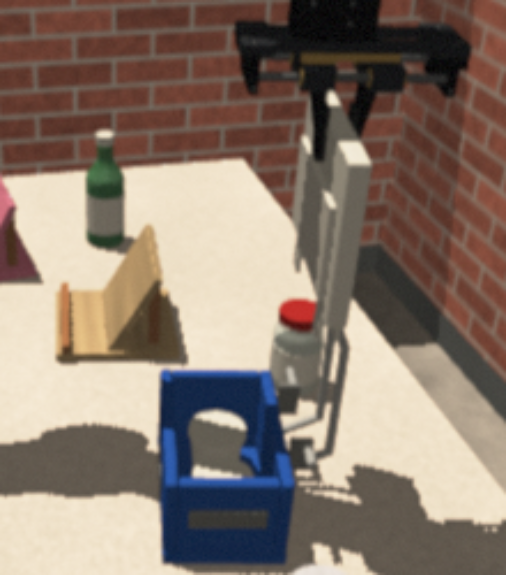

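```bash
cat >> h.py <<'E'
def place(up=0,gap=0,end=170):
    Rs=tool(120,SY); return FOOT-Rs[:,2]*(end+up)/1000-Rs[:,1]*(10.5+gap)/1000, Rs
E
python3 - <<'E'
from chk2 import *
s=h.read_state();q=np.array(s['joint_positions'])
p,R=h.place(110,45); p=p+[0,0,.06]; print(p,h.go(p,R,s)); q,e,a=path(q,p,R,20);print(q.round(2),e,a)
p,R=h.place(50,15); q,e,a=path(q,p,R,20);print(p,q.round(2),e,a); p,R=h.place(); q,e,a=path(q,p,R,10);print(p,q.round(2),e,a)
E
```

```text
[0.6497019  0.17905238 0.34523711] [ 357.7 -127.2   87.8   29.7   -0.7   -3.6]
[-0.58  0.75  0.7   1.07 -0.53  1.99 -0.13] 0.1 0.0
[0.64572785 0.1796534  0.21827559] [-0.6   0.82  0.68  1.24 -0.54  1.77 -0.07] 0.0 0.0
[0.63385327 0.18144926 0.16747432] [-0.62  0.85  0.67  1.32 -0.56  1.68 -0.04] 0.0 0.0
```

```bash
python3 - <<'E'
from chk2 import *
s=h.read_state();q=np.array(s['joint_positions'])
p,R=A(.65,.18,.40),h.tool(105,h.SY); print(p,h.go(p,R,s)); q,e,a=path(q,p,R,20);print(q.round(2),e,a)
E
python3 -m creep '[{"tx":13,"ty":-5,"tz":1,"ax":0.5,"ay":0,"az":-0.1,"claw":15},{"tx":32,"ty":-11,"tz":3,"ax":1,"ay":0,"az":-0.3,"claw":15},{"tx":55,"ty":-19,"tz":5,"ax":2,"ay":0,"az":-0.5,"claw":15},{"tx":80,"ty":-28,"tz":7,"ax":3,"ay":0,"az":-0.8,"claw":15},{"tx":105,"ty":-37,"tz":10,"ax":4.2,"ay":0,"az":-1.1,"claw":15},{"tx":130,"ty":-46,"tz":12,"ax":5.3,"ay":0,"az":-1.3,"claw":15},{"tx":155,"ty":-54,"tz":15,"ax":6.3,"ay":0,"az":-1.6,"claw":15},{"tx":180,"ty":-63,"tz":17,"ax":7.4,"ay":0,"az":-1.8,"claw":15},{"tx":205,"ty":-72,"tz":20,"ax":8.5,"ay":0,"az":-2.1,"claw":15},{"tx":230,"ty":-81,"tz":23,"ax":9.5,"ay":0,"az":-2.3,"claw":15},{"tx":255,"ty":-89,"tz":25,"ax":10.6,"ay":0,"az":-2.6,"claw":15},{"tx":280,"ty":-98,"tz":28,"ax":11.6,"ay":0,"az":-2.8,"claw":15},{"tx":305,"ty":-107,"tz":30,"ax":12.7,"ay":0,"az":-3.1,"claw":15},{"tx":328,"ty":-115,"tz":32,"ax":13.6,"ay":0,"az":-3.4,"claw":15},{"tx":346,"ty":-121,"tz":34,"ax":14.4,"ay":0,"az":-3.5,"claw":15},{"tx":358,"ty":-126,"tz":35,"ax":15,"ay":0,"az":-3.6,"claw":15},{"tx":358,"ty":-126,"tz":35,"ax":15,"ay":0,"az":-3.6,"claw":15}]'
python3 - <<'E'
from h import *
s=read_state(); print(s['joint_positions'].round(2)); print(go(*place(80,30),s))
E
```

```text
[0.65 0.18 0.4 ] [ 3.585e+02 -1.273e+02  3.310e+01  1.470e+01 -2.000e-01 -3.600e+00]
[-0.74  0.63  0.87  1.15 -0.5   1.82 -0.12] 0.0 0.0
t: 18.55
ee_pos: [0.6511, 0.1817, 0.3977]
tcp_rot: [0.75, 0.648, -0.085, -0.102]
contact_force: [-1.0, 0.4, -4.1]
finger_gap: 0.02
finger_force: 18.0
[-0.73  0.64  0.87  1.15 -0.51  1.82 -0.11]
[ -3.4  35.4 141.6  14.8  -0.2   0.3]
```

```bash
python3 -m creep '[{"tx":0,"ty":2,"tz":8,"ax":1.5,"ay":0,"az":0,"claw":15},{"tx":-1,"ty":5,"tz":20,"ax":4,"ay":0,"az":0,"claw":15},{"tx":-1,"ty":9,"tz":35,"ax":6,"ay":0,"az":0,"claw":15},{"tx":-1,"ty":12,"tz":50,"ax":8,"ay":0,"az":0,"claw":15},{"tx":-2,"ty":16,"tz":65,"ax":10,"ay":0,"az":0,"claw":15},{"tx":-2,"ty":20,"tz":80,"ax":12,"ay":0,"az":0.1,"claw":15},{"tx":-2,"ty":24,"tz":95,"ax":13.5,"ay":-0.1,"az":0.2,"claw":15},{"tx":-3,"ty":28,"tz":110,"ax":14.3,"ay":-0.1,"az":0.3,"claw":15},{"tx":-3,"ty":31,"tz":123,"ax":14.8,"ay":-0.2,"az":0.3,"claw":15},{"tx":-3,"ty":34,"tz":134,"ax":14.8,"ay":-0.2,"az":0.3,"claw":15},{"tx":-3,"ty":35,"tz":141,"ax":14.8,"ay":-0.2,"az":0.3,"claw":15},{"tx":-3,"ty":35,"tz":141,"ax":14.8,"ay":-0.2,"az":0.3,"claw":15}]'
python3 - <<'E'
from h import *
s=read_state(); print(s['joint_positions'].round(2),s['contact_force'].round(1)); print(go(*place(80,30),s),go(*place(8,8),s))
p,d,i=shot('side','s10'); X=cloud(d,i); p2,d2,i2=shot('wrist','w10'); 
cv2.imwrite('pics/s10c.png',np.hstack([cv2.resize(p[40:260,150:350,::-1],(400,440)),cv2.resize(p2[:,:,::-1],(400,440))]))
R0=Rot.from_quat(s['tcp_rot']).as_matrix()
for n,(X,d) in {'side':(X,d),'wrist':(cloud(d2,i2),d2)}.items():
    Y=(X-s['ee_pos'])@R0*1000
    m=(d>0)&(Y[...,2]>20)&(Y[...,2]<172)&(abs(Y[...,1])<14)&(abs(Y[...,0])<112); P=Y[m]; print(n,m.sum(),np.percentile(P,[1,50,99],axis=0).round(1))
E
```

```text
t: 19.75
ee_pos: [0.6473, 0.1776, 0.2525]
tcp_rot: [0.733, 0.628, -0.169, -0.196]
contact_force: [-1.2, 0.1, -4.4]
finger_gap: 0.0197
finger_force: 18.0
[-0.63  0.82  0.78  1.21 -0.58  1.85 -0.04] [-1.2  0.1 -4.4]
[ 1.8  0.5  0.6 -0.  -0.  -0.2] [ 1.8 22.5 72.6 -0.  -0.  -0.2]
side 558 [[-103.6  -13.8   20.9]
 [ -90.1   -8.4   86.8]
 [  84.2    9.9  168.2]]
wrist 359 [[-70.  -14.   28.8]
 [ 37.2 -13.3  30.2]
 [ 80.3 -12.6  31.5]]
```

View pics/s10c.png

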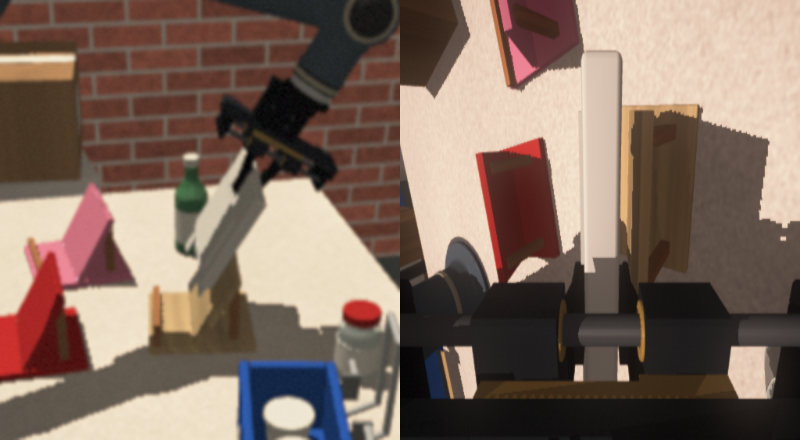

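The side view (left) shows the lid at (225,235) tilted parallel to and above the wooden backrest at (225,280). The wrist view shows the backrest just behind its outer face at (630,200).

```bash
python3 -m creep '[{"tx":1,"ty":2,"tz":8,"ax":0,"ay":0,"az":0,"claw":15},{"tx":2,"ty":5,"tz":18,"ax":0,"ay":0,"az":0,"claw":15},{"tx":2,"ty":9,"tz":29,"ax":0,"ay":0,"az":0,"claw":15},{"tx":2,"ty":13,"tz":40,"ax":0,"ay":0,"az":0,"claw":15},{"tx":2,"ty":16,"tz":51,"ax":0,"ay":0,"az":0,"claw":15},{"tx":2,"ty":19,"tz":61,"ax":0,"ay":0,"az":0,"claw":15},{"tx":2,"ty":22,"tz":69,"ax":0,"ay":0,"az":0,"claw":15},{"tx":2,"ty":22,"tz":72,"ax":0,"ay":0,"az":0,"claw":15},{"tx":2,"ty":22,"tz":72,"ax":0,"ay":0,"az":0,"claw":15}]'
python3 -m creep '[{"tx":0,"ty":1,"tz":0,"ax":0,"ay":0,"az":0,"claw":15},{"tx":0,"ty":2,"tz":0,"ax":0,"ay":0,"az":0,"claw":15},{"tx":0,"ty":3,"tz":0,"ax":0,"ay":0,"az":0,"claw":15},{"tx":0,"ty":4,"tz":0,"ax":0,"ay":0,"az":0,"claw":15},{"tx":0,"ty":5,"tz":0,"ax":0,"ay":0,"az":0,"claw":15},{"tx":0,"ty":6,"tz":0,"ax":0,"ay":0,"az":0,"claw":15},{"tx":0,"ty":6,"tz":0,"ax":0,"ay":0,"az":0,"claw":15}]'
python3 - <<'E'
from h import *
s=read_state(); print(s['contact_force'].round(1),s['wrist_torque'].round(2)); print(go(*place(0,0),s))
p,d,i=load('s10'); X=cloud(d,i); Rs=tool(120,SY); Y=(X-FOOT)@Rs*1000
m=(d>0)&(abs(Y[...,0])<70)&(Y[...,2]>-60)&(Y[...,2]<-15)&(abs(Y[...,1])<10); print('face offset side',np.median(Y[m][:,1]),m.sum())
p,d,i=load('top0'); X=cloud(d,i); Y=(X-FOOT)@Rs*1000
m=(d>0)&(abs(Y[...,0])<70)&(Y[...,2]>-120)&(Y[...,2]<-15)&(abs(Y[...,1])<10); P=Y[m]; print('face offset top',np.median(P[:,1]),np.polyfit(P[:,2],P[:,1],1))
m=(d>0)&(abs(Y[...,0])<70)&(abs(X[...,2]-.015)<.006)&((X-FOOT)@tool(90,SY)[:,1]<-.005)&((X-FOOT)@tool(90,SY)[:,1]>-.045); print('base z',np.median(X[m][:,2]))
E
```

```text
t: 20.75
ee_pos: [0.6311, 0.1818, 0.1795]
tcp_rot: [0.734, 0.628, -0.169, -0.196]
contact_force: [-0.7, 0.5, -2.9]
finger_gap: 0.0197
finger_force: 18.0
t: 21.45
ee_pos: [0.6366, 0.1809, 0.1768]
tcp_rot: [0.734, 0.628, -0.169, -0.196]
contact_force: [-0.4, -0.5, -3.3]
finger_gap: 0.02
finger_force: 18.0
[-0.4 -0.5 -3.3] [-0.26 -1.02 -0.  ]
[ 0.2  2.2  9.5  0.  -0.  -0.2]
face offset side 2.1439815751204367 130
face offset top 0.15649827255862797 [-0.00192191  0.00374094]
base z 0.014920055139848561
```

```bash
python3 -m creep '[{"tx":0,"ty":0,"tz":2,"ax":0,"ay":0,"az":0,"claw":15},{"tx":0,"ty":0,"tz":4,"ax":0,"ay":0,"az":0,"claw":15},{"tx":0,"ty":0,"tz":5,"ax":0,"ay":0,"az":0,"claw":15},{"tx":0,"ty":0,"tz":6,"ax":0,"ay":0,"az":0,"claw":15},{"tx":0,"ty":0,"tz":6,"ax":0,"ay":0,"az":0,"claw":15}]'
python3 -m creep '[{"tx":0,"ty":1,"tz":0,"ax":0,"ay":0,"az":0,"claw":15},{"tx":0,"ty":2,"tz":0,"ax":0,"ay":0,"az":0,"claw":15},{"tx":0,"ty":2,"tz":0,"ax":0,"ay":0,"az":0,"claw":15}]'
python3 -m creep '[{"tx":0,"ty":0,"tz":0.5,"ax":0,"ay":0,"az":0,"claw":15},{"tx":0,"ty":0,"tz":1,"ax":0,"ay":0,"az":0,"claw":15},{"tx":0,"ty":0,"tz":1,"ax":0,"ay":0,"az":0,"claw":15}]'
python3 - <<'E'
from h import *
s=read_state(); R=Rot.from_quat(s['tcp_rot']).as_matrix(); print((R.T@s['contact_force']).round(1),(R.T@s['wrist_torque']).round(2)); print(go(*place(0,0),s))
E
```

```text
t: 21.95
ee_pos: [0.6334, 0.1814, 0.1716]
tcp_rot: [0.734, 0.628, -0.169, -0.196]
contact_force: [0.3, 0.7, -4.1]
finger_gap: 0.0196
finger_force: 18.0
t: 22.25
ee_pos: [0.6354, 0.181, 0.1706]
tcp_rot: [0.734, 0.628, -0.169, -0.196]
contact_force: [-0.3, 0.3, -3.8]
finger_gap: 0.0198
finger_force: 18.0
t: 22.55
ee_pos: [0.6347, 0.1812, 0.1698]
tcp_rot: [0.734, 0.628, -0.169, -0.196]
contact_force: [-0.4, 0.0, -4.1]
finger_gap: 0.02
finger_force: 18.0
[-0.1  1.7  3.8] [-1.07 -0.1   0.06]
[ 0.1  0.4  2.4  0.  -0.  -0.2]
```

```bash
for r in 1; do python3 -m creep '[{"tx":0,"ty":0,"tz":0.5,"ax":0,"ay":0,"az":0,"claw":15},{"tx":0,"ty":0,"tz":1,"ax":0,"ay":0,"az":0,"claw":15},{"tx":0,"ty":0,"tz":1,"ax":0,"ay":0,"az":0,"claw":15}]' | grep -E 'contact|ee_pos'; done
python3 -m creep '[{"tx":0,"ty":0.5,"tz":0.5,"ax":0,"ay":0,"az":0,"claw":15},{"tx":0,"ty":0.5,"tz":1,"ax":0,"ay":0,"az":0,"claw":15},{"tx":0,"ty":0.5,"tz":1,"ax":0,"ay":0,"az":0,"claw":15}]' | grep -E 'contact|ee_pos'
python3 -m creep '[{"tx":0,"ty":0,"tz":0.5,"ax":0,"ay":0,"az":0,"claw":15},{"tx":0,"ty":0,"tz":1,"ax":0,"ay":0,"az":0,"claw":15},{"tx":0,"ty":0,"tz":1,"ax":0,"ay":0,"az":0,"claw":15}]' | grep -E 'contact|ee_pos'
```

```text
ee_pos: [0.6342, 0.1813, 0.1689]
contact_force: [1.1, 0.0, -3.7]
ee_pos: [0.6342, 0.1813, 0.1678]
contact_force: [-0.2, -0.2, -3.3]
ee_pos: [0.6341, 0.1813, 0.1675]
contact_force: [1.1, 0.1, -1.0]
```

```bash
python3 -m creep '[{"tx":0,"ty":0.5,"tz":0.3,"ax":0,"ay":0,"az":0,"claw":15},{"tx":0,"ty":1,"tz":0.5,"ax":0,"ay":0,"az":0,"claw":15},{"tx":0,"ty":1,"tz":0.5,"ax":0,"ay":0,"az":0,"claw":15}]' | grep -E 'contact|ee_pos'
python3 -m creep '[{"tx":0,"ty":0.5,"tz":0,"ax":0,"ay":0,"az":0,"claw":15},{"tx":0,"ty":1,"tz":0,"ax":0,"ay":0,"az":0,"claw":15},{"tx":0,"ty":1,"tz":0,"ax":0,"ay":0,"az":0,"claw":15}]' | grep -E 'contact|ee_pos'
python3 - <<'E'
from h import *
s=read_state(); R=Rot.from_quat(s['tcp_rot']).as_matrix(); print((R.T@s['contact_force']).round(1),(R.T@s['wrist_torque']).round(2)); print(go(*place(0,0),s))
E
```

```text
ee_pos: [0.6346, 0.1812, 0.1672]
contact_force: [2.7, 0.2, 4.9]
ee_pos: [0.6351, 0.1812, 0.1668]
contact_force: [2.1, 0.6, 6.6]
[ 0.9 -1.6 -6.7] [0.25 0.02 0.1 ]
[ 0.1 -1.4  0.1 -0.  -0.1 -0.2]
```

```bash
python3 -m creep '[{"tx":0,"ty":0.5,"tz":-0.4,"ax":0,"ay":0,"az":0,"claw":15},{"tx":0,"ty":1,"tz":-0.4,"ax":0,"ay":0,"az":0,"claw":15},{"tx":0,"ty":1,"tz":-0.4,"ax":0,"ay":0,"az":0,"claw":15}]' 8| grep -E 'contact|ee_pos'
python3 -m creep '[{"tx":0,"ty":0,"tz":0,"ax":0,"ay":0,"az":0,"claw":22},{"tx":0,"ty":0,"tz":0,"ax":0,"ay":0,"az":0,"claw":24},{"tx":0,"ty":0,"tz":0,"ax":0,"ay":0,"az":0,"claw":26},{"tx":0,"ty":0,"tz":0,"ax":0,"ay":0,"az":0,"claw":28},{"tx":0,"ty":0,"tz":0,"ax":0,"ay":0,"az":0,"claw":31},{"tx":0,"ty":0,"tz":0,"ax":0,"ay":0,"az":0,"claw":34},{"tx":0,"ty":0,"tz":0,"ax":0,"ay":0,"az":0,"claw":34}]'
python3 - <<'E'
from h import *
s=read_state(); R=Rot.from_quat(s['tcp_rot']).as_matrix(); print((R.T@s['contact_force']).round(1))
p,d,i=shot('side','s11'); X=cloud(d,i); Y=(X-FOOT)@tool(120,SY)*1000
m=(d>0)&(Y[...,2]<-5)&(Y[...,2]>-195)&(abs(Y[...,0])<105)&(Y[...,1]<-5)&(Y[...,1]>-60); print(np.percentile(Y[m],[1,50,99],axis=0).round(1))
p2,_,_=shot('wrist','w11'); cv2.imwrite('pics/s11c.png',np.hstack([cv2.resize(p[40:260,150:350,::-1],(400,440)),cv2.resize(p2[:,:,::-1],(400,440))]))
E
```

```text
ee_pos: [0.6357, 0.1811, 0.1665]
contact_force: [0.2, -0.1, 7.2]
t: 25.05
ee_pos: [0.6362, 0.1809, 0.1652]
tcp_rot: [0.734, 0.628, -0.169, -0.196]
contact_force: [0.7, 0.2, 0.3]
finger_gap: 0.0289
finger_force: 0.0
[ 0.3  0.5 -0.6]
[[-102.4  -31.4 -189.7]
 [ -42.4  -19.9 -116.1]
 [  86.7   -5.8  -11.7]]
```

View pics/s11c.png

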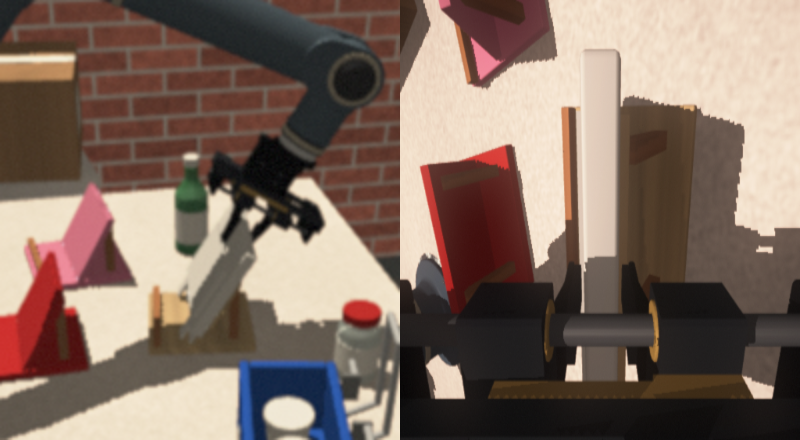

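The lid rests in the stand ((215,275) at left) against the backrest, with both fingers clear of it. I'll back off along the tool axis.

```bash
python3 -m creep '[{"tx":0,"ty":0,"tz":0,"ax":0,"ay":0,"az":0,"claw":45},{"tx":0,"ty":0,"tz":0,"ax":0,"ay":0,"az":0,"claw":50},{"tx":0,"ty":0,"tz":-4,"ax":0,"ay":0,"az":0,"claw":50},{"tx":0,"ty":0,"tz":-12,"ax":0,"ay":0,"az":0,"claw":50},{"tx":0,"ty":0,"tz":-22,"ax":0,"ay":0,"az":0,"claw":50},{"tx":0,"ty":0,"tz":-34,"ax":0,"ay":0,"az":0,"claw":50},{"tx":0,"ty":0,"tz":-48,"ax":0,"ay":0,"az":0,"claw":50},{"tx":0,"ty":0,"tz":-64,"ax":0,"ay":0,"az":0,"claw":50},{"tx":0,"ty":0,"tz":-80,"ax":0,"ay":0,"az":0,"claw":50},{"tx":0,"ty":0,"tz":-100,"ax":0,"ay":0,"az":0,"claw":50},{"tx":0,"ty":0,"tz":-100,"ax":0,"ay":0,"az":0,"claw":50},{"tx":0,"ty":0,"tz":-100,"ax":0,"ay":0,"az":0,"claw":50},{"tx":0,"ty":0,"tz":-100,"ax":0,"ay":0,"az":0,"claw":50},{"tx":0,"ty":0,"tz":-100,"ax":0,"ay":0,"az":0,"claw":50}]'
python3 - <<'E'
from h import *
p,d,i=shot('side','s12'); X=cloud(d,i); Y=(X-FOOT)@tool(120,SY)*1000
m=(d>0)&(Y[...,2]<-5)&(Y[...,2]>-195)&(abs(Y[...,0])<105)&(Y[...,1]<-5)&(Y[...,1]>-60); print(np.percentile(Y[m],[1,50,99],axis=0).round(1))
p2,d,i=shot('top','t12'); X=cloud(d,i); Y=(X-FOOT)@tool(120,SY)*1000
m=(d>0)&(Y[...,2]<-5)&(Y[...,2]>-200)&(abs(Y[...,0])<105)&(Y[...,1]<-5)&(Y[...,1]>-60); print(np.percentile(Y[m],[1,50,99],axis=0).round(1)); k=m&(Y[...,2]<-40)&(Y[...,2]>-125)&(abs(Y[...,0])<75); P=Y[k]; print('panel y vs z',np.polyfit(P[:,2],P[:,1],1))
cv2.imwrite('pics/s12c.png',np.hstack([cv2.resize(p[40:260,150:350,::-1],(400,440)),cv2.resize(p2[80:300,120:320,::-1],(400,440))]))
E
```

```text
t: 26.55
ee_pos: [0.6851, 0.1737, 0.2512]
tcp_rot: [0.733, 0.628, -0.169, -0.197]
contact_force: [-0.8, -1.4, 0.2]
finger_gap: 0.0435
finger_force: 0.0
[[-103.1  -26.3 -189.7]
 [ -38.6  -18.8 -119.5]
 [  89.8   -5.5  -12.2]]
[[ -98.8  -29.  -188.8]
 [ -34.4  -21.6 -126.7]
 [  40.    -6.1  -17.1]]
panel y vs z [-1.77767871e-02 -2.81646900e+01]
```

View pics/s12c.png

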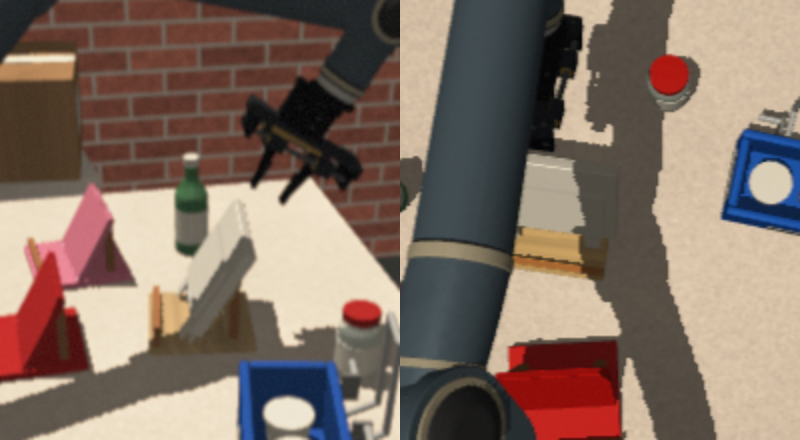

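The lid leans stably flat on the backrest ((225,270) at left), hinge end at the foot. The gripper is well clear and the groceries have not moved.

```bash
python3 -c "
from workcell import finish_job
print(finish_job())"
```

```text
the job is handed in; nothing more can be done
None
```

The job is handed in at about 27 s: the lid was swung upright, lifted straight off the pins, and now leans hinge end down with its outer face against the wooden stand's backrest, with the gripper clear and the groceries unmoved in the last pictures.

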